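# Check, tighten and shelve the paste tubs

## Task

Some of the tubs of jointing paste on the counter have loose caps, which only a tug shows: first tug the tubs' caps straight up and leave every loose one standing proud until all of them are found. Then screw the loose caps fully home, and stand every tub upright in the shelf rack, never one whose cap is still loose; when all tubs are in, lay the retaining bar across the rack's two notched posts, grip upwards, and leave the fittings and tools lying about where they are.

Things in the scene. Friction and masses are not known exactly. Their poses are not given: they have to be found in the camera images.
- tub_a: Paste tub, grey, white label, blue ribbed twist cap, 0.5-0.75 kg. Body 60 mm across, 60 tall; cap 50 mm across (52 over ribs), 62 to 98 mm above the underside when down. Origin: centre of underside, z up. May be absent. Tubs look alike; a loose cap sits down like a tight one, only a tug tells. A tight cap can carry the tub.
- cap_a: Cap of tub_a; origin: centre of its lower rim, 62 mm above the tub's underside when down. Tugged up (2-4 N; the tub weighs 5-7 N) a loose cap rises 4 to 5.8 mm and stays up by friction when let go (pressing pushes it down); a tight one does not rise, the tub comes along. Possible rise: 4.6 mm per rad undone (loose: 0.9-1.3 rad). Turned clockwise from above it is drawn down, to its stop: tight.
- dot_a (a point): Yellow dot on top of tub_a's cap, 22 mm from its axis; turns and rises with the cap. Where it points when tight differs from tub to tub and is not told. The cap takes about 0.02 N m to turn; at its stop the whole tub turns with it, harmlessly.
- tub_b: Paste tub, grey, white label, blue ribbed twist cap, 0.5-0.75 kg. Body 60 mm across, 60 tall; cap 50 mm across (52 over ribs), 62 to 98 mm above the underside when down. Origin: centre of underside, z up. May be absent. Tubs look alike; a loose cap sits down like a tight one, only a tug tells. A tight cap can carry the tub.
- cap_b: Cap of tub_b; origin: centre of its lower rim, 62 mm above the tub's underside when down. Tugged up (2-4 N; the tub weighs 5-7 N) a loose cap rises 4 to 5.8 mm and stays up by friction when let go (pressing pushes it down); a tight one does not rise, the tub comes along. Possible rise: 4.6 mm per rad undone (loose: 0.9-1.3 rad). Turned clockwise from above it is drawn down, to its stop: tight.
- dot_b (a point): Yellow dot on top of tub_b's cap, 22 mm from its axis; turns and rises with the cap. Where it points when tight differs from tub to tub and is not told. The cap takes about 0.02 N m to turn; at its stop the whole tub turns with it, harmlessly.
- tub_c: Paste tub, grey, white label, blue ribbed twist cap, 0.5-0.75 kg. Body 60 mm across, 60 tall; cap 50 mm across (52 over ribs), 62 to 98 mm above the underside when down. Origin: centre of underside, z up. May be absent. Tubs look alike; a loose cap sits down like a tight one, only a tug tells. A tight cap can carry the tub.
- cap_c: Cap of tub_c; origin: centre of its lower rim, 62 mm above the tub's underside when down. Tugged up (2-4 N; the tub weighs 5-7 N) a loose cap rises 4 to 5.8 mm and stays up by friction when let go (pressing pushes it down); a tight one does not rise, the tub comes along. Possible rise: 4.6 mm per rad undone (loose: 0.9-1.3 rad). Turned clockwise from above it is drawn down, to its stop: tight.
- dot_c (a point): Yellow dot on top of tub_c's cap, 22 mm from its axis; turns and rises with the cap. Where it points when tight differs from tub to tub and is not told. The cap takes about 0.02 N m to turn; at its stop the whole tub turns with it, harmlessly.
- tub_d: Paste tub, grey, white label, blue ribbed twist cap, 0.5-0.75 kg. Body 60 mm across, 60 tall; cap 50 mm across (52 over ribs), 62 to 98 mm above the underside when down. Origin: centre of underside, z up. May be absent. Tubs look alike; a loose cap sits down like a tight one, only a tug tells. A tight cap can carry the tub.
- cap_d: Cap of tub_d; origin: centre of its lower rim, 62 mm above the tub's underside when down. Tugged up (2-4 N; the tub weighs 5-7 N) a loose cap rises 4 to 5.8 mm and stays up by friction when let go (pressing pushes it down); a tight one does not rise, the tub comes along. Possible rise: 4.6 mm per rad undone (loose: 0.9-1.3 rad). Turned clockwise from above it is drawn down, to its stop: tight.
- dot_d (a point): Yellow dot on top of tub_d's cap, 22 mm from its axis; turns and rises with the cap. Where it points when tight differs from tub to tub and is not told. The cap takes about 0.02 N m to turn; at its stop the whole tub turns with it, harmlessly.
- tub_e: Paste tub, grey, white label, blue ribbed twist cap, 0.5-0.75 kg. Body 60 mm across, 60 tall; cap 50 mm across (52 over ribs), 62 to 98 mm above the underside when down. Origin: centre of underside, z up. May be absent. Tubs look alike; a loose cap sits down like a tight one, only a tug tells. A tight cap can carry the tub.
- cap_e: Cap of tub_e; origin: centre of its lower rim, 62 mm above the tub's underside when down. Tugged up (2-4 N; the tub weighs 5-7 N) a loose cap rises 4 to 5.8 mm and stays up by friction when let go (pressing pushes it down); a tight one does not rise, the tub comes along. Possible rise: 4.6 mm per rad undone (loose: 0.9-1.3 rad). Turned clockwise from above it is drawn down, to its stop: tight.
- dot_e (a point): Yellow dot on top of tub_e's cap, 22 mm from its axis; turns and rises with the cap. Where it points when tight differs from tub to tub and is not told. The cap takes about 0.02 N m to turn; at its stop the whole tub turns with it, harmlessly.
- rack: Low white shelf rack, fixed; origin: centre of underside, on the table; x away from the robot, y along its length. Board top 30 mm up; room 88 mm in x (lips: blue front top 42 mm, back 50 mm) by 306 mm in y (end walls 75 mm tall): four tubs fit in a row at y = -108, -36, 36, 108 mm, x = 0. Two notched posts stand in front.
- notch_left (a point): Centre of the notch floor of the left dark steel post, at x = -68, y = 165, z = 55 mm of the rack. The notch is open at the top and both y ends, 32 mm wide in x, 16 mm deep; the post is 20 mm in y.
- notch_right (a point): Centre of the notch floor of the right dark steel post, at x = -68, y = -165, z = 55 mm of the rack. The notch is open at the top and both y ends, 32 mm wide in x, 16 mm deep; the post is 20 mm in y.
- bar: Aluminium retaining bar 370 mm long (its y), 20 wide (x), 14 thick, 0.2 kg, with a red upright grip at mid-length: 30 mm along the bar, 14 across, from 14 to 54 mm above the underside. Origin: centre of underside, z up. Laid in both notches its underside is 55 mm above the table, its middle midway between the posts; either way round is right.
- elbow: Bystander: white pipe elbow, legs 50 mm. Origin at its underside. Not part of the job.
- tee: Bystander: white pipe tee, 84 mm long. Origin at its underside. Not part of the job.
- coupling: Bystander: blue pipe coupling, 52 mm across and 56 mm tall. Origin at its underside. Not part of the job.
- valve: Bystander: brass ball valve with a red lever, 70 mm. Origin at its underside. Not part of the job.
- tape_measure: Bystander: yellow tape measure 70 x 34 x 60 mm. Origin at its underside. Not part of the job.

How it is judged (in metres and radians):
On the way, in this order (a step that is already met when the one before it is completed fails the run):
1. every loose cap has been tugged up and stands proud (more than 2 mm) at the same time (z of cap_b in the frame of tub_b above 0.064 m and z of cap_e in the frame of tub_e above 0.064 m), for 0.2 s.
2. every tub stands in the rack with its cap screwed home, before the bar is laid (x of dot_a in the frame of tub_a between 0.0147 and 0.0217 m and y of dot_a in the frame of tub_a between 0.0089 and 0.0159 m and x of tub_a in the frame of rack between -0.02 and 0.02 m and y of tub_a in the frame of rack between -0.135 and 0.135 m and z of tub_a in the frame of rack between 0.026 and 0.034 m and angle between each of tub_a, tub_b, tub_c, tub_d, tub_e's own z axis and vertical below 0.1 rad and x of dot_b in the frame of tub_b between -0.0195 and -0.0125 m and y of dot_b in the frame of tub_b between -0.0186 and -0.0116 m and x of tub_b in the frame of rack between -0.02 and 0.02 m and y of tub_b in the frame of rack between -0.135 and 0.135 m and z of tub_b in the frame of rack between 0.026 and 0.034 m and x of dot_c in the frame of tub_c between 0.0087 and 0.0157 m and y of dot_c in the frame of tub_c between -0.0218 and -0.0148 m and x of tub_c in the frame of rack between -0.02 and 0.02 m and y of tub_c in the frame of rack between -0.135 and 0.135 m and z of tub_c in the frame of rack between 0.026 and 0.034 m and x of dot_d in the frame of tub_d between -0.0164 and -0.0094 m and y of dot_d in the frame of tub_d between 0.0143 and 0.0213 m and x of tub_d in the frame of rack between -0.02 and 0.02 m and y of tub_d in the frame of rack between -0.135 and 0.135 m and z of tub_d in the frame of rack between 0.026 and 0.034 m and x of dot_e in the frame of tub_e between -0.0019 and 0.0051 m and y of dot_e in the frame of tub_e between 0.0184 and 0.0254 m and x of tub_e in the frame of rack between -0.02 and 0.02 m and y of tub_e in the frame of rack between -0.135 and 0.135 m and z of tub_e in the frame of rack between 0.026 and 0.034 m and not (x of bar in the frame of rack between -0.076 and -0.06 m and y of bar in the frame of rack between -0.015 and 0.015 m and z of bar in the frame of rack between 0.051 and 0.059 m and angle between the y axis of bar and the y axis of rack, either way round below 0.06 rad and angle between bar's own z axis and vertical below 0.1 rad)), for 0.2 s.
At the end, for the whole second after the job is handed in: every tub present stands upright (within 0.1 rad) on the shelf board between the end walls, each cap screwed home to within about 0.15 rad of its stop; the bar lies in both notches, grip up, its middle within 15 mm of midway; all at rest (x of dot_a in the frame of tub_a between 0.0147 and 0.0217 m and y of dot_a in the frame of tub_a between 0.0089 and 0.0159 m and x of tub_a in the frame of rack between -0.02 and 0.02 m and y of tub_a in the frame of rack between -0.135 and 0.135 m and z of tub_a in the frame of rack between 0.026 and 0.034 m and angle between each of tub_a, tub_b, tub_c, tub_d, tub_e, bar's own z axis and vertical below 0.1 rad and x of dot_b in the frame of tub_b between -0.0195 and -0.0125 m and y of dot_b in the frame of tub_b between -0.0186 and -0.0116 m and x of tub_b in the frame of rack between -0.02 and 0.02 m and y of tub_b in the frame of rack between -0.135 and 0.135 m and z of tub_b in the frame of rack between 0.026 and 0.034 m and x of dot_c in the frame of tub_c between 0.0087 and 0.0157 m and y of dot_c in the frame of tub_c between -0.0218 and -0.0148 m and x of tub_c in the frame of rack between -0.02 and 0.02 m and y of tub_c in the frame of rack between -0.135 and 0.135 m and z of tub_c in the frame of rack between 0.026 and 0.034 m and x of dot_d in the frame of tub_d between -0.0164 and -0.0094 m and y of dot_d in the frame of tub_d between 0.0143 and 0.0213 m and x of tub_d in the frame of rack between -0.02 and 0.02 m and y of tub_d in the frame of rack between -0.135 and 0.135 m and z of tub_d in the frame of rack between 0.026 and 0.034 m and x of dot_e in the frame of tub_e between -0.0019 and 0.0051 m and y of dot_e in the frame of tub_e between 0.0184 and 0.0254 m and x of tub_e in the frame of rack between -0.02 and 0.02 m and y of tub_e in the frame of rack between -0.135 and 0.135 m and z of tub_e in the frame of rack between 0.026 and 0.034 m and x of bar in the frame of rack between -0.076 and -0.06 m and y of bar in the frame of rack between -0.015 and 0.015 m and z of bar in the frame of rack between 0.051 and 0.059 m and angle between the y axis of bar and the y axis of rack, either way round below 0.06 rad and linear speed of each of bar, tub_a, tub_b, tub_c, tub_d, tub_e below 0.02 m/s); the robot touches nothing.
It fails at once if a tub stands in the rack with a loose cap (more than about 0.4 rad undone) ((x of tub_a in the frame of rack between -0.02 and 0.02 m and y of tub_a in the frame of rack between -0.135 and 0.135 m and z of tub_a in the frame of rack between 0.026 and 0.034 m and angle between tub_a's own z axis and vertical below 0.1 rad and not (x of dot_a in the frame of tub_a between 0.0092 and 0.0272 m and y of dot_a in the frame of tub_a between 0.0034 and 0.0214 m) and linear speed of tub_a below 0.02 m/s) or (x of tub_b in the frame of rack between -0.02 and 0.02 m and y of tub_b in the frame of rack between -0.135 and 0.135 m and z of tub_b in the frame of rack between 0.026 and 0.034 m and angle between tub_b's own z axis and vertical below 0.1 rad and not (x of dot_b in the frame of tub_b between -0.025 and -0.007 m and y of dot_b in the frame of tub_b between -0.0241 and -0.0061 m) and linear speed of tub_b below 0.02 m/s) or (x of tub_c in the frame of rack between -0.02 and 0.02 m and y of tub_c in the frame of rack between -0.135 and 0.135 m and z of tub_c in the frame of rack between 0.026 and 0.034 m and angle between tub_c's own z axis and vertical below 0.1 rad and not (x of dot_c in the frame of tub_c between 0.0032 and 0.0212 m and y of dot_c in the frame of tub_c between -0.0273 and -0.0093 m) and linear speed of tub_c below 0.02 m/s) or (x of tub_d in the frame of rack between -0.02 and 0.02 m and y of tub_d in the frame of rack between -0.135 and 0.135 m and z of tub_d in the frame of rack between 0.026 and 0.034 m and angle between tub_d's own z axis and vertical below 0.1 rad and not (x of dot_d in the frame of tub_d between -0.0219 and -0.0039 m and y of dot_d in the frame of tub_d between 0.0088 and 0.0268 m) and linear speed of tub_d below 0.02 m/s) or (x of tub_e in the frame of rack between -0.02 and 0.02 m and y of tub_e in the frame of rack between -0.135 and 0.135 m and z of tub_e in the frame of rack between 0.026 and 0.034 m and angle between tub_e's own z axis and vertical below 0.1 rad and not (x of dot_e in the frame of tub_e between -0.0074 and 0.0106 m and y of dot_e in the frame of tub_e between 0.0129 and 0.0309 m) and linear speed of tub_e below 0.02 m/s)).
It fails at once if a bystander is moved more than 60 mm (distance of any of elbow, tee, coupling, valve, tape_measure from where it was at the start of the episode above 0.06 m).
Of tub_a, tub_c, tub_d only 1 to 2 are there at a start; the rules pass over those that are not, and their reading is None.
At some moment in a run one of tub_a, tub_b, tub_c, tub_d, tub_e, bar may be knocked a few centimetres aside while the robot is not near it.
Once in a run the grip may slacken for a moment while it holds something.
It also fails if it takes over 210 s, if anything falls off the work surface, if the arm or the gripper's body presses on something with over 40 N, if the wrist force passes 120 N, or if a joint passes its speed limit or range.

## Robot

A 6-joint arm with a two-finger parallel gripper is mounted at the origin on the work surface. World frame = base frame: x ahead of the robot, y to its left, z up, the work surface at z = 0. Lengths are in m, angles in degrees, forces in N, time in s.
With the tool pointing down it reaches from about 0.25 to 0.775 m from the base axis. Payload 8.9 kg.
Tool frame: the origin (TCP) lies at the very end of the fingers, on their centre line; the grasp point (between the pads) lies 19 mm behind it (r.pinch_z is the distance from the TCP to the grasp point, in m); z points along the fingers, y is the direction in which the jaws open and shut (so a half turn about z gives the same grasp; the last joint's range is limited). The gripper opens to 85 mm and grips with 20 to 120 N. Pads are 22 mm wide; open, the fingers measure 114 mm over their backs; the gripper's body (76 mm by 85 mm) begins 54 mm behind the grasp point. The pads swing forward as they close: fully open they stand 13 mm farther back than shut.
Start: joints at [65.071, 16.656, -8.789, 64.555, 0, 82.019], TCP at [0.153, 0.502, 0.21] pointing down, gripper open.
Joint ranges: [-144.48, 144.48], [-52.06, 99.96], [-74.48, 78.29], [-112.23, 115.85], [-86.99, 84.42], [-180, 180]. Speed limits (degrees/s): [127.2, 127.2, 159.86, 180, 180, 180].

## Interface

Orientations are given as [roll, pitch, yaw] about the fixed x, y, z axes, in that order (R = Rz(yaw) Ry(pitch) Rx(roll)).
In Python, from station import r gives the robot as it stands. The module is installed in compiled form; this text tells all that it offers.
- The arm moves only by the shell command python3 -m creep 'ROWS' [FORCE]. ROWS is JSON, one flat list of numbers, 5 for each row, row after row: the finger opening in cm, from 0 to 8.54, then the shift along the world's x, y, z in cm, then the turn about the world's z in degrees. In form: [claw, tx, ty, tz, twist, claw, tx, ty, tz, twist, ...]. A call has 1 to 20 rows; each row is the pose to reach, as a shift and turn from the pose measured when the call began; what a row does not reach only later rows make up. A row lasts 1/10 s, in which the tool goes at most 50 mm and 8.59 degrees, less where a joint would pass 70% of its speed; a pose out of reach is approached as far as the arm can. A call with a gripper value outside its range is refused whole. The fingers move at their own pace and stop on an object; FORCE is the grip in N (left out, the last holds). Time passes only in rows, so rows that repeat a pose let the fingers close. It gives the time, the measured TCP pose, the force and the opening at its end, in the units of the state.
- r.sense(): the state, without advancing time (a new reading comes with each control period).
- r.read_camera(name): name is "scene" or "top" or "wrist"; returns a dict with "pixels" (384x512x3 uint8, red, green, blue), "range_z" (384x512 float32, m along the optical axis (not along the pixel's ray), 0 where there is no reading), "vfov" (degrees; the focal length in pixels is half the picture's height over the tangent of half this angle, whatever the lens; pixels are square), "cx", "cy" (the principal point, pixels), "k1" (the pictures are not rectified: a ray, as slopes to the right and down, at radius r is drawn at 1 + k1 r^2 times it, then the intrinsics apply), "xyz" and "attitude" of the camera in the world; the wrist camera has in their place "tool_from_camera" (4x4, takes a point from camera to tool coordinates, whose origin is the TCP and whose axes are the flange's). Camera axes: x right, y up, looking along -z (the intrinsics and any distortion apply to the point x, -y, -z); pixel columns grow to the right and rows downward; lengths in m; the calibration is good to about 2 mm. A picture is of the moment at which its call begins: read the wrist's pose just before it.
- r.close_job(): hands the job in, once; it reports no verdict.
The state is a dict: "clock": time; "joint_positions": joint angles; "joint_velocities": joint speeds; "joint_torque": joint torques, N m; "eef_pos": TCP position; "eef_rot": TCP orientation; "ft_force": force on the tool from outside, world axes, zero at the start; "moment": the same for the moment, N m; "width": opening from 0.0 (shut) to 1.0 (fully open).
Only numpy, scipy, OpenCV 4.12 (cv2) and the standard library are available. Lean on these libraries where they do the work, as an engineer would, in place of code of your own. Each camera call takes 0.05 s, during which the arm holds its last target.

## Working session

There is one attempt and no reset: what is moved stays moved. The work goes in short steps, Python scripts to look and compute and a shell command to move; the robot and the scene stay as the last step left them, time stands still between calls to the robot, and variables do not carry over. Pictures are saved under pics/ and viewed, and the job is handed in when it is done.

```bash
ls; mkdir -p pics; cat > h.py <<'E'
import numpy as np, cv2
from station import r
from scipy.spatial.transform import Rotation as Ro
def save(name,fn):
    c=r.read_camera(name); cv2.imwrite(fn,c["pixels"][:,:,::-1]); return c
def rot(att):
    a=np.array(att,float)
    if a.shape==(3,3): return a
    if a.size==4: return Ro.from_quat(a).as_matrix()
    return Ro.from_euler('xyz',a,degrees=True).as_matrix()
def cloud(c,s=None):
    H,W=c["range_z"].shape; f=H/2/np.tan(np.radians(c["vfov"])/2)
    u,v=np.meshgrid(np.arange(W),np.arange(H))
    xd=(u-c["cx"])/f; yd=(v-c["cy"])/f
    x,y=xd.copy(),yd.copy()
    for _ in range(15):
        k=1+c["k1"]*(x*x+y*y); x=xd/k; y=yd/k
    z=c["range_z"]; P=np.stack([x*z,-y*z,-z],-1)
    if "xyz" in c: return P@rot(c["attitude"]).T+np.array(c["xyz"])
    T=np.array(c["tool_from_camera"]); P=P@T[:3,:3].T+T[:3,3]
    return P@rot(s["eef_rot"]).T+np.array(s["eef_pos"])
E
python3 - <<'E'
from h import *
s=r.sense();print(s)
for n in("scene","top","wrist"):
    c=save(n,f"pics/{n}0.png"); print({k:v for k,v in c.items() if k not in("pixels","range_z")})
    np.savez(f"{n}0.npz",p=cloud(c,s),im=c["pixels"])
E
```

```text
pics
{'clock': 0.0, 'joint_positions': array([ 6.50717737e+01,  1.66875717e+01, -8.83185762e+00,  6.45558439e+01,
       -1.94375599e-06,  8.20181963e+01]), 'joint_velocities': array([-0.0330621 , -0.01860936, -0.03303393, -0.02456666,  0.00868817,
        0.01039348]), 'joint_torque': array([-2.59928776e-03, -5.37144792e+01,  3.31373835e+01,  1.60665927e-02,
       -2.09073601e-04,  2.51992185e-05]), 'eef_pos': array([0.15282162, 0.5017626 , 0.2090395 ]), 'eef_rot': array([-1.79925456e+02, -1.04504106e-02,  1.63053571e+02]), 'ft_force': array([ 1.1830378 , -0.83833322, -0.05295413]), 'moment': array([-0.00560892,  0.01045048, -0.02252403]), 'width': 0.9999608197054372}
{'vfov': 48.55636554343555, 'cx': 248.21713514934646, 'cy': 188.44171156427342, 'k1': 0.0069143041985998835, 'xyz': array([ 1.22994535, -0.35665715,  0.88881889]), 'attitude': array([46.30618166, -0.92466182, 64.45347191])}
{'vfov': 46.71397161221141, 'cx': 258.1613524040388, 'cy': 192.14088542320172, 'k1': -0.17919277000338354, 'xyz': array([0.34454864, 0.01295879, 1.33165122]), 'attitude': array([  5.85961761,  -1.2842781 , -89.05814818])}
{'vfov': 59.67086867016268, 'cx': 256.3453971576722, 'cy': 192.36795303012977, 'k1': 0.0027444318515596304, 'tool_from_camera': array([[ 4.61835737e-04,  9.46825804e-01,  3.21746302e-01,
         8.32004093e-02],
       [ 9.99999666e-01, -2.20176528e-04, -7.87473744e-04,
        -2.51917388e-04],
       [-6.74759477e-04,  3.21746558e-01, -9.46825590e-01,
        -1.64203658e-01],
       [ 0.00000000e+00,  0.00000000e+00,  0.00000000e+00,
         1.00000000e+00]])}
```

View pics/scene0.png

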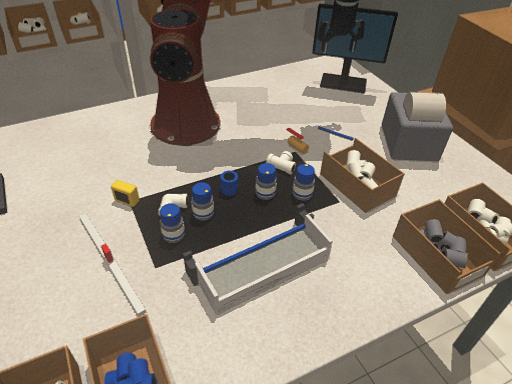

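View pics/top0.png

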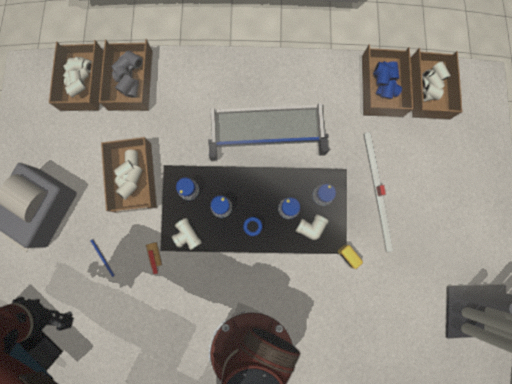

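The top view shows four capped tubs at about (187,188), (221,206), (289,208) and (324,194). The open ring at (252,227) is the coupling. The rack is at (268,125), the bar at (378,190) with its grip at (381,190), the tee at (187,235), the elbow at (313,228), and the tape at (351,257). Next I'll measure these positions.

```bash
cat > loc.py <<'E'
from h import *
def locate(c,p,verbose=True):
    im=c["pixels"]; hsv=cv2.cvtColor(im,cv2.COLOR_RGB2HSV)
    m=((hsv[...,0]>100)&(hsv[...,0]<130)&(hsv[...,1]>110)&(p[...,2]>0.085)&(p[...,2]<0.16)&(abs(p[...,1])<0.5)&(p[...,0]<0.75)).astype(np.uint8)
    n,l,st,ce=cv2.connectedComponentsWithStats(m); out=[]
    for i in range(1,n):
        if st[i,4]<60: continue
        q=p[l==i]; zt=np.median(q[:,2]); t=q[abs(q[:,2]-zt)<0.004]
        (x,y),rad=cv2.minEnclosingCircle((t[:,:2]*1000).astype(np.float32)[:,None])
        out.append((x/1000,y/1000,zt,rad)); 
        if verbose: print("cap px",ce[i].round(),"xy",round(x/1000,4),round(y/1000,4),"mean",t[:,:2].mean(0).round(4),"z",zt.round(4),"rad",round(rad,1))
    return out
if __name__=="__main__":
    for n in("top","scene"):
        c=r.read_camera(n);p=cloud(c);print(n);locate(c,p)
E
python3 loc.py; python3 - <<'E'
from h import *
d=np.load("top0.npz");p=d["p"];im=d["im"];hsv=cv2.cvtColor(im,cv2.COLOR_RGB2HSV)
def fit(m,name):
    q=p[m]; b=cv2.minAreaRect((q[:,:2]*1000).astype(np.float32)); print(name,m.sum(),[np.round(x,1) for x in b],"z",np.percentile(q[:,2],[5,50,95]).round(4))
X,Y,Z=p[...,0],p[...,1],p[...,2]
print("table z",np.median(Z[200:240,300:310]),np.median(Z[60:130,160:200]))
U,V=np.meshgrid(np.arange(512),np.arange(384))
box=lambda a,b,c,e:(U>=a)&(U<=b)&(V>=c)&(V<=e)
fit(box(360,395,125,255)&(Z>0.007),"bar")
red=(hsv[...,0]<10)|(hsv[...,0]>170)
fit(box(370,395,170,210)&red&(hsv[...,1]>120),"grip")
fit(box(205,335,98,165)&(Z>0.02)&(Z<0.036),"board")
fit(box(205,335,98,165)&(Z>0.02),"rackall")
for a,nm in(((203,222,135,165),"postL"),((315,335,132,162),"postR")):
    fit(box(*a)&(Z>0.05)&(hsv[...,2]<90),nm)
for a,nm in(((170,205,215,255),"tee"),((293,332,212,242),"elbow"),((240,265,214,240),"coupling"),((335,365,243,272),"tape"),((140,165,240,278),"valve")):
    fit(box(*a)&(Z>0.012),nm)
E
for n in top scene; do python3 -c "
import cv2
a=cv2.imread('pics/$n''0.png'); 
a=a[90:290,130:400] if '$n'=='top' else a[130:330,60:400]
cv2.imwrite('pics/$n''0z.png',cv2.resize(a,None,fx=2.3,fy=2.3,interpolation=3))"; done
```

```text
top
cap px [185. 186.] xy 0.4835 0.1936 mean [0.485  0.1929] z 0.0979 rad 24.9
cap px [220. 205.] xy 0.4335 0.0936 mean [0.4327 0.0943] z 0.0976 rad 24.6
cap px [291. 207.] xy 0.4327 -0.1036 mean [ 0.4315 -0.1041] z 0.0982 rad 24.5
scene
cap px [266. 170.] xy 0.4353 0.0977 mean [0.4359 0.0949] z 0.0964 rad 27.5
cap px [305. 171.] xy 0.4848 0.1919 mean [0.4864 0.192 ] z 0.0963 rad 25.4
cap px [201. 190.] xy 0.4355 -0.1031 mean [ 0.4361 -0.1036] z 0.0964 rad 25.9
cap px [170. 212.] xy 0.4768 -0.2039 mean [ 0.4776 -0.2043] z 0.0964 rad 25.7
table z 0.003462164163295478 9.342164987868884e-05
bar 957 [array([ 514. , -227.3]), array([441.3, 388.5]), np.float64(83.8)] z [0.0081 0.0148 0.0545]
grip 30 [array([ 490.7, -379.1]), array([22.3, 11.9]), np.float64(9.9)] z [0.05   0.0551 0.0583]
board 2995 [array([656.5, -37.4]), array([142.2, 346.2]), np.float64(4.2)] z [0.0254 0.0303 0.0346]
rackall 4425 [array([542.6, -46.3]), array([386., 349.]), np.float64(4.3)] z [0.0261 0.0322 0.074 ]
postL 31 [array([595.1, 120.6]), array([42.2, 17.4]), np.float64(1.8)] z [0.0536 0.0658 0.0722]
postR 106 [array([ 486.6, -109.8]), array([ 38.7, 373.5]), np.float64(55.1)] z [0.0515 0.0577 0.0736]
tee 520 [array([333.1, 129.5]), array([217.6,  86.7]), np.float64(73.9)] z [0.0226 0.0335 0.0391]
elbow 462 [array([ 382.9, -102.8]), array([ 74.4, 232.3]), np.float64(0.5)] z [0.0233 0.0358 0.0626]
coupling 256 [array([376.7,   1.1]), array([50., 50.]), np.float64(26.7)] z [0.0524 0.0561 0.0601]
tape 347 [array([ 329. , -157.2]), array([336. ,  61.9]), np.float64(74.3)] z [0.0243 0.0588 0.0643]
valve 324 [array([329.1, 168.6]), array([ 88.6, 299.9]), np.float64(22.1)] z [0.02   0.0327 0.0564]
```

View pics/top0z.png

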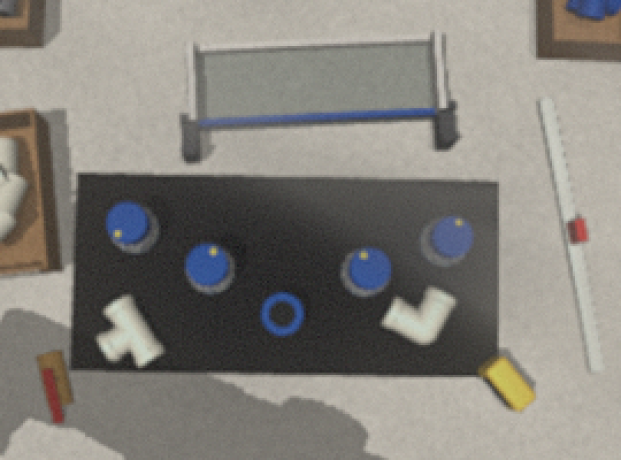

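```bash
cat > rack.py <<'E'
from h import *
c=r.read_camera("top");p=cloud(c);hsv=cv2.cvtColor(c["pixels"],cv2.COLOR_RGB2HSV)
X,Y,Z=p[...,0],p[...,1],p[...,2]
reg=(X>0.5)&(X<0.80)&(Y>-0.24)&(Y<0.20)
def fit(m,name):
    n,l,st,ce=cv2.connectedComponentsWithStats(m.astype(np.uint8)); i=1+np.argmax(st[1:,4]); q=p[l==i]
    b=cv2.minAreaRect((q[:,:2]*1000).astype(np.float32)); print(name,len(q),[np.round(x,1) for x in b],"z",np.percentile(q[:,2],[5,50,95]).round(4)); return q
fit(reg&(Z>0.02)&(Z<0.037),"board"); fit(reg&(Z>0.02),"all")
blue=(hsv[...,0]>100)&(hsv[...,0]<130)&(hsv[...,1]>100)
fit(reg&blue&(Z>0.035)&(Z<0.06),"front lip blue")
fit(reg&(hsv[...,2]<110)&(Z>0.045)&(Z<.08)&(Y>0),"postL")
fit(reg&(hsv[...,2]<110)&(Z>0.045)&(Z<.08)&(Y<0),"postR")
fit(reg&(Z>0.068),"walls1"); 
n,l,st,ce=cv2.connectedComponentsWithStats((reg&(Z>0.067)).astype(np.uint8))
for i in range(1,n):
    if st[i,4]>15: q=p[l==i]; print(st[i,4],ce[i].round(),q[:,:2].min(0).round(3),q[:,:2].max(0).round(3),q[:,2].mean().round(3))
n,l,st,ce=cv2.connectedComponentsWithStats(((X>0.25)&(X<.75)&(Y>-0.5)&(Y<-0.27)&(Z>0.008)).astype(np.uint8))
for i in range(1,n):
    if st[i,4]>100: q=p[l==i]; b=cv2.minAreaRect((q[:,:2]*1000).astype(np.float32)); print("bar",st[i,4],[np.round(x,1) for x in b],np.median(q[:,2]).round(4))
red=((hsv[...,0]<10)|(hsv[...,0]>170))&(hsv[...,1]>120)&(Y<-.3)&(Y>-.5)&(Z>.035)
q=p[red];print("grip",q.mean(0).round(4))
E
python3 rack.py
```

```text
board 2893 [array([681.8, -36. ]), array([ 93.2, 307.1]), np.float64(4.1)] z [0.026  0.0305 0.0349]
all 4381 [array([659.9, -37.3]), array([149.5, 348.6]), np.float64(4.2)] z [0.0261 0.032  0.0727]
front lip blue 152 [array([635.1, -88.6]), array([  8.6, 203.4]), np.float64(4.6)] z [0.0382 0.042  0.0465]
postL 110 [array([598.9, 122.4]), array([51. , 18.6]), np.float64(3.5)] z [0.0506 0.0558 0.0725]
postR 139 [array([ 638.6, -202.4]), array([82.6, 22.2]), np.float64(5.9)] z [0.0494 0.0575 0.0733]
walls1 144 [array([ 691. , -198.1]), array([102.4,  21.7]), np.float64(4.1)] z [0.0696 0.0749 0.0802]
146 [321. 121.] [ 0.64  -0.212] [ 0.742 -0.185] 0.075
145 [213. 126.] [0.617 0.113] [0.72  0.135] 0.074
24 [325. 149.] [ 0.597 -0.215] [ 0.607 -0.196] 0.072
24 [212. 155.] [0.574 0.113] [0.583 0.13 ] 0.071
23 [187. 179.] [0.501 0.175] [0.509 0.199] 0.096
bar 513 [array([ 737.8, -418.3]), array([ 23.9, 163.1]), np.float64(0.3)] 0.0607
bar 867 [array([ 491.5, -378.4]), array([368.7,  26.1]), np.float64(10.7)] 0.0151
bar 259 [array([ 293.3, -286.5]), array([71.6, 35.3]), np.float64(36.2)] 0.0593
grip [ 0.4907 -0.3789  0.055 ]
```

```bash
python3 -m creep '[7,33.1,-30.9,-6,0,7,33.1,-30.9,-6,0,7,33.1,-30.9,-6,0,7,33.1,-30.9,-6,0,7,33.1,-30.9,-6,0,7,33.1,-30.9,-6,0,7,33.1,-30.9,-6,0,7,33.1,-30.9,-6,0,7,33.1,-30.9,-6,0,7,33.1,-30.9,-6,0,7,33.1,-30.9,-6,0,7,33.1,-30.9,-6,0,7,33.1,-30.9,-6,0,7,33.1,-30.9,-6,0]' 40
python3 - <<'E'
from h import *
from loc import locate
s=r.sense(); c=save("wrist","pics/w1.png"); p=cloud(c,s); locate(c,p); print(s["eef_pos"],s["eef_rot"],s["ft_force"])
for n in("scene","top"): c=r.read_camera(n); print(n); locate(c,cloud(c))
E
```

```text
clock: 1.7
eef_pos: [0.4832, 0.1942, 0.1497]
eef_rot: [-180.0, 0.0, 163.2]
ft_force: [0.8, 0.2, -0.2]
width: 0.822
cap px [102. 175.] xy 0.4344 0.0982 mean [0.4328 0.0997] z 0.0978 rad 25.1
cap px [260. 202.] xy 0.4837 0.197 mean [0.483  0.1971] z 0.0979 rad 24.9
[0.48323644 0.19415664 0.14974177] [-1.79991750e+02  6.74620701e-03  1.63162408e+02] [ 0.84947062  0.2062523  -0.18308214]
scene
cap px [267. 170.] xy 0.4348 0.0957 mean [0.4354 0.0946] z 0.096 rad 26.6
cap px [305. 171.] xy 0.4849 0.1944 mean [0.4868 0.192 ] z 0.0964 rad 26.1
cap px [201. 190.] xy 0.435 -0.1026 mean [ 0.4359 -0.1033] z 0.0963 rad 26.1
cap px [170. 212.] xy 0.4763 -0.203 mean [ 0.477  -0.2042] z 0.0965 rad 25.7
top
cap px [219. 205.] xy 0.4337 0.0937 mean [0.4325 0.0945] z 0.0977 rad 24.4
cap px [291. 207.] xy 0.4333 -0.1036 mean [ 0.4319 -0.1042] z 0.0984 rad 24.6
```

View pics/w1.png

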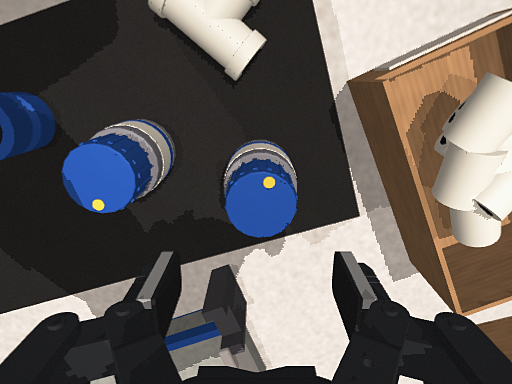

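The wrist view shows the target cap at (260,202), centred between the fingers, with the neighbouring tub clear at (105,180). Descending to grip it.

```bash
python3 -m creep '[7,0.1,0.1,-3,0,7,0.1,0.1,-6,0,7,0.1,0.1,-8,0,7,0.1,0.1,-8.5,0,7,0.1,0.1,-8.5,0,4.5,0.1,0.1,-8.5,0,4.5,0.1,0.1,-8.5,0,4.5,0.1,0.1,-8.5,0,4.5,0.1,0.1,-8.5,0,4.5,0.1,0.1,-8.5,0]' 40
python3 -c "
from station import r
s=r.sense();print(s['ft_force'],s['moment'],s['width'],s['joint_positions'])"
python3 -m creep '[4.5,0,0,0.1,0,4.5,0,0,0.2,0,4.5,0,0,0.3,0,4.5,0,0,0.4,0,4.5,0,0,0.4,0,4.5,0,0,0.4,0]'
python3 -m creep '[4.5,0,0,0,0,4.5,0,0,0,0,4.5,0,0,0,0]'
```

```text
clock: 2.85
eef_pos: [0.486, 0.1955, 0.0662]
eef_rot: [179.9, 0.1, 163.1]
ft_force: [-0.0, 3.4, 6.9]
width: 0.561
[-0.03766361  3.40604768  6.90198109] [ 0.62196127  0.02671389 -0.03790296] 0.5614268410388009 [ 1.38957078e+01  2.36646113e+01 -2.19319813e+01  4.42112379e+01
  3.46527811e-02  3.07583361e+01]
clock: 3.45
eef_pos: [0.486, 0.1956, 0.0702]
eef_rot: [179.9, 0.1, 163.1]
ft_force: [-0.8, 0.5, -1.3]
width: 0.562
clock: 3.75
eef_pos: [0.486, 0.1957, 0.0702]
eef_rot: [179.9, 0.1, 163.1]
ft_force: [-0.1, 1.7, -0.7]
width: 0.56
```

```bash
python3 -m creep '[4.5,0,0,0.1,0,4.5,0,0,0.1,0,4.5,0,0,0.1,0,4.5,0,0,0.1,0]'
python3 - <<'E'
from h import *
F=[];
c=save("scene","pics/s2.png")
for _ in range(4): s=r.sense();F.append(s["ft_force"][2]); r.read_camera("wrist")
print(F)
im=c["pixels"][120:250,150:350]; cv2.imwrite("pics/s2z.png",cv2.resize(im[...,::-1],None,fx=4,fy=4,interpolation=2))
E
```

```text
clock: 4.15
eef_pos: [0.486, 0.1957, 0.0712]
eef_rot: [179.9, 0.1, 163.1]
ft_force: [-0.1, 1.5, -2.0]
width: 0.559
[np.float64(-2.325804947001433), np.float64(-2.979124449080496), np.float64(-2.898888357269213), np.float64(-2.7233390271935907)]
```

View pics/s2z.png

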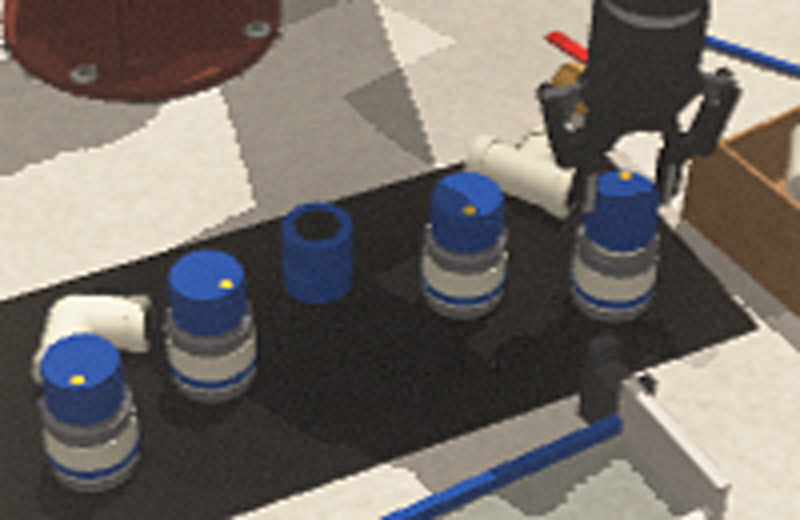

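```bash
python3 -m creep '[4.5,0,0,0.1,0,4.5,0,0,0.1,0,4.5,0,0,0.1,0,4.5,0,0,0.1,0]'
python3 - <<'E'
from h import *
F=[];
for _ in range(6): s=r.sense();F.append(s["ft_force"][2].round(2)); c=r.read_camera("scene")
print(F)
im=c["pixels"][150:215,280:330]; cv2.imwrite("pics/s3z.png",cv2.resize(im[...,::-1],None,fx=8,fy=8,interpolation=2))
E
```

```text
clock: 4.8
eef_pos: [0.4858, 0.1955, 0.072]
eef_rot: [179.9, 0.1, 163.1]
ft_force: [-1.0, 0.2, -5.6]
width: 0.563
[np.float64(-5.6), np.float64(-5.36), np.float64(-5.18), np.float64(-5.21), np.float64(-5.62), np.float64(-7.23)]
```

View pics/s3z.png

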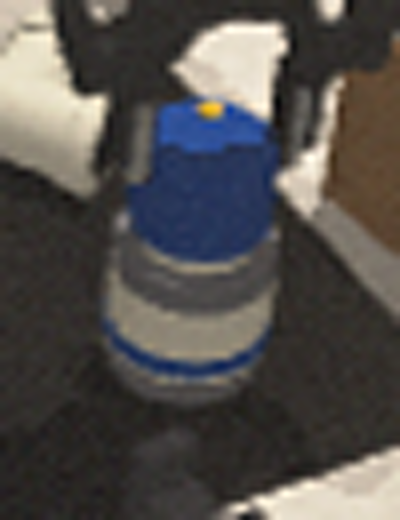

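```bash
python3 - <<'E'
from h import *
a=cv2.imread("pics/scene0.png"); c=save("scene","pics/s4.png"); b=cv2.imread("pics/s4.png")
g=np.hstack([cv2.resize(i[155:210,285:330],None,fx=8,fy=8,interpolation=2) for i in(a,b)]); cv2.imwrite("pics/cmp.png",g)
E
```

```text
(no output)
```

View pics/cmp.png

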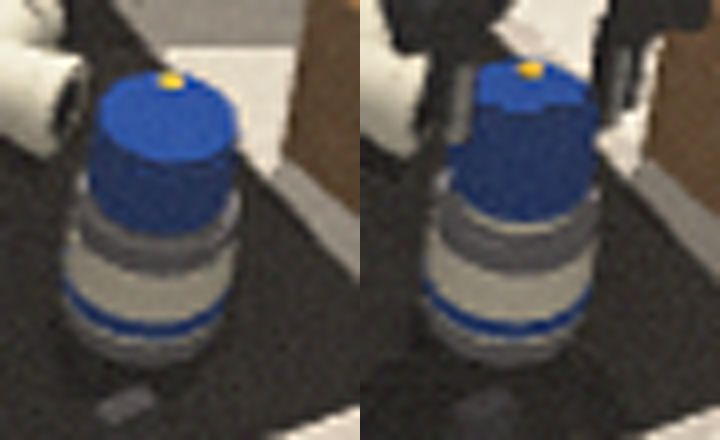

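The side-by-side shows the cap about 1.5 px higher and the neck exposed at (525,225), while the label hasn't moved. So the first tub (P) is loose. I'll release it gently and go on to the next.

```bash
python3 -m creep '[6,0,0,0,0,6.5,0,0,0,0,7,0,0,0,0,7,0,0,3,0,7,0,0,7,0,7,-5.2,-10,7,0,7,-5.2,-10,7,0,7,-5.2,-10,7,0,7,-5.2,-10,7,0,7,-5.2,-10,7,0]' 
python3 - <<'E'
from h import *
from loc import locate
s=r.sense(); c=save("wrist","pics/w2.png"); p=cloud(c,s); locate(c,p); print(s["eef_pos"],s["eef_rot"])
c=save("scene","pics/s5.png");locate(c,cloud(c)); b=cv2.imread("pics/s5.png"); a=cv2.imread("pics/scene0.png")
g=np.hstack([cv2.resize(i[155:210,285:330],None,fx=8,fy=8,interpolation=2) for i in(a,b)]); cv2.imwrite("pics/cmp2.png",g)
E
```

```text
clock: 6.15
eef_pos: [0.4349, 0.0959, 0.1425]
eef_rot: [179.8, 0.2, 163.1]
ft_force: [0.5, 0.1, 0.2]
width: 0.819
cap px [259. 203.] xy 0.4339 0.0977 mean [0.4322 0.0984] z 0.0979 rad 25.0
cap px [415. 231.] xy 0.4841 0.1968 mean [0.4828 0.1959] z 0.1029 rad 25.1
cap px [ 17. 275.] xy 0.4341 -0.0977 mean [ 0.4366 -0.0873] z 0.0973 rad 25.0
[0.43487373 0.09592951 0.14253529] [179.81590518   0.20851555 163.0979236 ]
cap px [267. 170.] xy 0.436 0.0957 mean [0.4357 0.0949] z 0.096 rad 25.9
cap px [305. 171.] xy 0.486 0.1926 mean [0.4872 0.1918] z 0.1011 rad 26.6
cap px [201. 190.] xy 0.4356 -0.1034 mean [ 0.4363 -0.1034] z 0.0964 rad 25.9
cap px [170. 212.] xy 0.4764 -0.2045 mean [ 0.4771 -0.2041] z 0.0964 rad 25.0
```

View pics/cmp2.png

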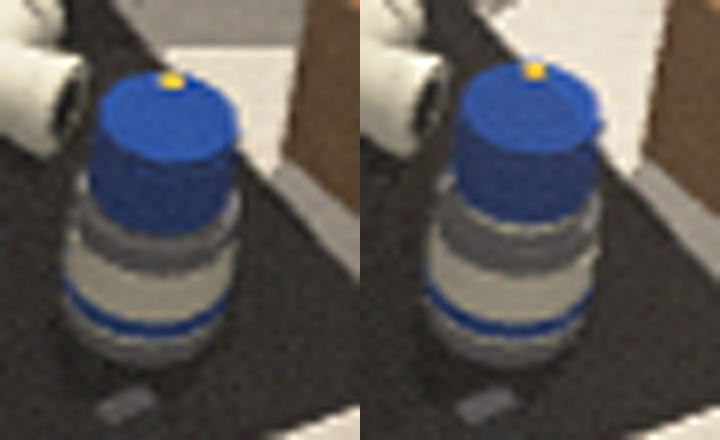

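View pics/w2.png

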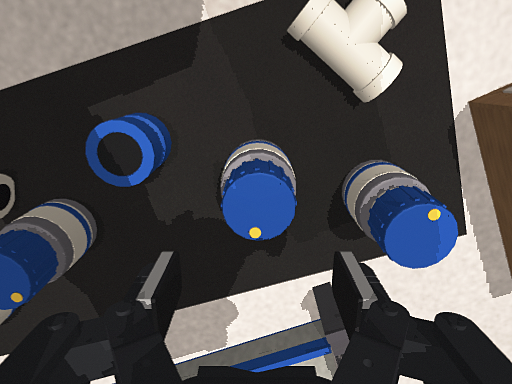

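P's cap stands 5 mm proud (scene z 0.0964 → 0.1011). The next tub, Q, is centred at (259,203) in the wrist view.

```bash
python3 -m creep '[7,0,0.1,-3,0,7,0,0.1,-6,0,7,0,0.1,-7.5,0,7,0,0.1,-7.5,0,4.5,0,0.1,-7.5,0,4.5,0,0.1,-7.5,0,4.5,0,0.1,-7.5,0,4.5,0,0.1,-7.5,0,4.5,0,0.1,-7.3,0,4.5,0,0.1,-7.1,0,4.5,0,0.1,-6.95,0,4.5,0,0.1,-6.95,0,4.5,0,0.1,-6.95,0]' 40
python3 - <<'E'
from h import *
from loc import locate
F=[]
for _ in range(4): s=r.sense();F.append(s["ft_force"][2].round(2)); c=save("scene","pics/s6.png")
print(F,s["width"]); locate(c,cloud(c))
a=cv2.imread("pics/s5.png"); b=cv2.imread("pics/s6.png")
g=np.hstack([cv2.resize(i[155:210,245:295],None,fx=8,fy=8,interpolation=2) for i in(a,b)]); cv2.imwrite("pics/cmp3.png",g)
E
```

```text
clock: 7.55
eef_pos: [0.4347, 0.0974, 0.0726]
eef_rot: [179.8, 0.2, 163.2]
ft_force: [0.5, 0.0, -7.3]
width: 0.56
[np.float64(-7.34), np.float64(-6.03), np.float64(-6.19), np.float64(-6.95)] 0.558179750471011
cap px [267. 169.] xy 0.4364 0.097 mean [0.4366 0.0955] z 0.1004 rad 25.7
cap px [305. 171.] xy 0.4857 0.1949 mean [0.4879 0.1926] z 0.1008 rad 26.5
cap px [201. 190.] xy 0.4342 -0.1031 mean [ 0.4358 -0.1036] z 0.0964 rad 27.6
cap px [170. 211.] xy 0.4771 -0.2037 mean [ 0.4775 -0.204 ] z 0.0965 rad 25.2
```

View pics/cmp3.png

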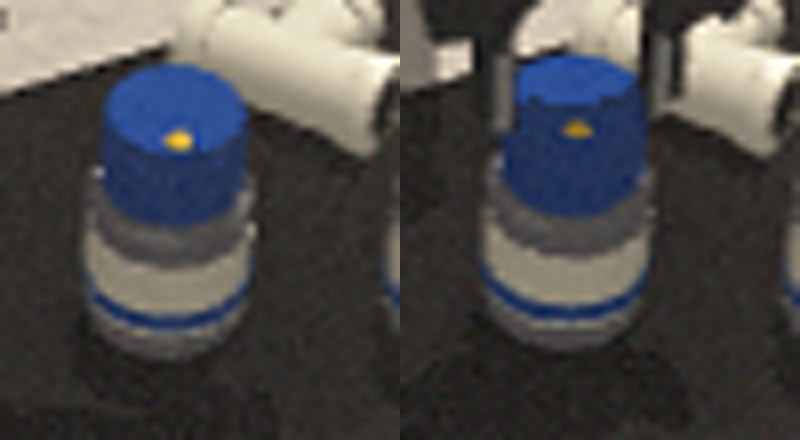

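Q's label rises along with its cap and the force is about 6.5 N, so Q is tight. I'll set it back down and tug R.

```bash
python3 -m creep '[4.5,0,0,-0.3,0,4.5,0,0,-0.45,0,6,0,0,-0.45,0,7,0,0,-0.45,0,7,0,0,-0.45,0,7,0,0,3.5,0,7,0,0,7,0,7,0,-20,7,0,7,0,-20,7,0,7,0,-20,7,0,7,0,-20,7,0,7,0,-20,7,0,7,0,-20,7,0,7,0,-20,7,0]' 
python3 - <<'E'
from h import *
from loc import locate
s=r.sense(); c=save("wrist","pics/w3.png"); p=cloud(c,s); locate(c,p); print(s["eef_pos"],s["eef_rot"])
c=save("scene","pics/s7.png");locate(c,cloud(c))
E
```

```text
clock: 9.15
eef_pos: [0.4345, -0.1018, 0.1426]
eef_rot: [179.8, 0.1, 163.2]
ft_force: [-0.3, 0.8, -0.2]
width: 0.82
cap px [510. 127.] xy 0.4313 0.0728 mean [0.4315 0.0718] z 0.0866 rad 8.5
cap px [257. 203.] xy 0.4333 -0.1006 mean [ 0.4316 -0.1004] z 0.0979 rad 25.1
cap px [126. 276.] xy 0.464 -0.2078 mean [ 0.46   -0.2099] z 0.0976 rad 21.2
[ 0.43453534 -0.10182796  0.14260737] [1.79817274e+02 1.38942398e-01 1.63205484e+02]
cap px [266. 170.] xy 0.4341 0.0948 mean [0.4343 0.0946] z 0.096 rad 25.6
cap px [305. 170.] xy 0.4853 0.194 mean [0.4872 0.1915] z 0.1006 rad 25.1
cap px [201. 190.] xy 0.4347 -0.1036 mean [ 0.4365 -0.1034] z 0.0965 rad 26.3
cap px [170. 212.] xy 0.4772 -0.2036 mean [ 0.4777 -0.2038] z 0.0965 rad 25.8
```

View pics/w3.png

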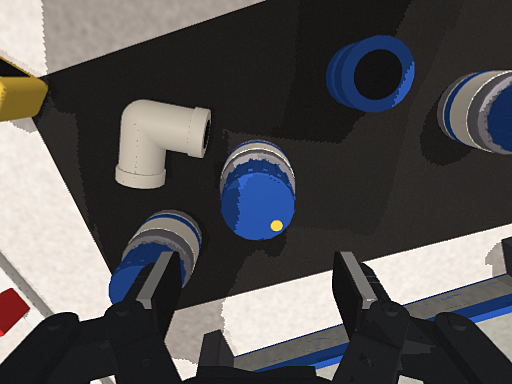

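R sits at (257,203), and the left finger clears tub S.

```bash
python3 -m creep '[7,0,0,-3,0,7,0,0,-6,0,7,0,0,-7.5,0,7,0,0,-7.5,0,4.5,0,0,-7.5,0,4.5,0,0,-7.5,0,4.5,0,0,-7.5,0,4.5,0,0,-7.5,0,4.5,0,0,-7.3,0,4.5,0,0,-7.1,0,4.5,0,0,-6.95,0,4.5,0,0,-6.95,0,4.5,0,0,-6.95,0]' 40
python3 - <<'E'
from h import *
from loc import locate
F=[]
for _ in range(4): s=r.sense();F.append(s["ft_force"][2].round(2)); c=save("scene","pics/s8.png")
print(F,s["width"]); locate(c,cloud(c))
a=cv2.imread("pics/s7.png"); b=cv2.imread("pics/s8.png")
g=np.hstack([cv2.resize(i[175:230,178:228],None,fx=8,fy=8,interpolation=2) for i in(a,b)]); cv2.imwrite("pics/cmp4.png",g)
E
```

```text
clock: 10.55
eef_pos: [0.4346, -0.1013, 0.0731]
eef_rot: [179.8, 0.1, 163.3]
ft_force: [0.4, 1.1, -5.7]
width: 0.556
[np.float64(-5.68), np.float64(-7.08), np.float64(-5.87), np.float64(-6.83)] 0.5524871707101704
cap px [266. 170.] xy 0.434 0.0956 mean [0.4352 0.0942] z 0.0961 rad 26.0
cap px [306. 171.] xy 0.4858 0.1939 mean [0.4875 0.1921] z 0.1012 rad 24.8
cap px [201. 189.] xy 0.4338 -0.1027 mean [ 0.4349 -0.1034] z 0.1001 rad 25.6
cap px [170. 212.] xy 0.4762 -0.2049 mean [ 0.4775 -0.2046] z 0.0965 rad 25.3
```

View pics/cmp4.png

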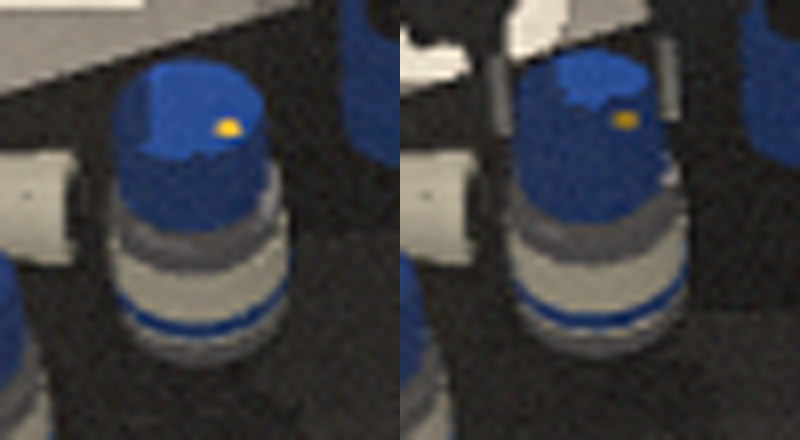

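R's label also rises with the cap, so R is tight. Setting it down and moving to S, which should be the second loose one.

```bash
python3 -m creep '[4.5,0,0,-0.3,0,4.5,0,0,-0.5,0,6,0,0,-0.5,0,7,0,0,-0.5,0,7,0,0,-0.5,0,7,0,0,3.5,0,7,0,0,7,0,7,4.2,-10.1,7,0,7,4.2,-10.1,7,0,7,4.2,-10.1,7,0,7,4.2,-10.1,7,0,7,4.2,-10.1,7,0]' 
python3 - <<'E'
from h import *
from loc import locate
s=r.sense(); c=save("wrist","pics/w4.png"); p=cloud(c,s); locate(c,p); print(s["eef_pos"],s["eef_rot"])
c=save("scene","pics/s9.png");locate(c,cloud(c))
E
```

```text
clock: 11.95
eef_pos: [0.4758, -0.2014, 0.1426]
eef_rot: [179.8, 0.1, 163.3]
ft_force: [-0.7, 0.2, -0.2]
width: 0.82
cap px [391.  99.] xy 0.4333 -0.1013 mean [ 0.4317 -0.1021] z 0.0979 rad 25.0
cap px [255. 203.] xy 0.4744 -0.202 mean [ 0.4726 -0.2015] z 0.0979 rad 25.1
[ 0.47584722 -0.20144141  0.14260652] [1.79785552e+02 5.25193643e-02 1.63285334e+02]
cap px [266. 170.] xy 0.4342 0.0922 mean [0.4351 0.094 ] z 0.0961 rad 27.3
cap px [305. 170.] xy 0.4852 0.194 mean [0.4871 0.1923] z 0.1007 rad 24.9
cap px [201. 190.] xy 0.4349 -0.1021 mean [ 0.4358 -0.1039] z 0.0965 rad 26.2
cap px [170. 212.] xy 0.477 -0.2031 mean [ 0.4776 -0.2042] z 0.0963 rad 25.7
```

View pics/w4.png

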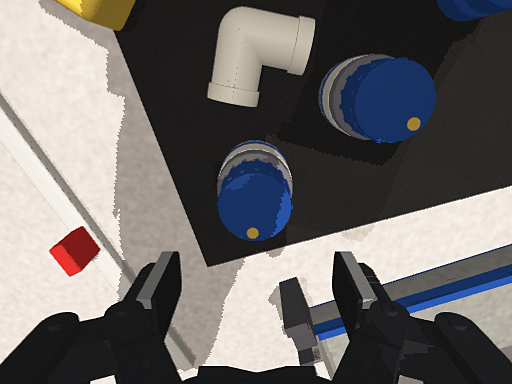

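S is centred at (255,203).

```bash
python3 -m creep '[7,0,0,-3,0,7,0,0,-6,0,7,0,0,-7.5,0,7,0,0,-7.5,0,4.5,0,0,-7.5,0,4.5,0,0,-7.5,0,4.5,0,0,-7.5,0,4.5,0,0,-7.5,0,4.5,0,0,-7.3,0,4.5,0,0,-7.1,0,4.5,0,0,-7,0,4.5,0,0,-7,0,4.5,0,0,-7,0]' 40
python3 - <<'E'
from h import *
from loc import locate
F=[]
for _ in range(4): s=r.sense();F.append(s["ft_force"][2].round(2)); c=save("scene","pics/s10.png")
print(F,s["width"]); locate(c,cloud(c))
a=cv2.imread("pics/s9.png"); b=cv2.imread("pics/s10.png")
g=np.hstack([cv2.resize(i[195:250,148:198],None,fx=8,fy=8,interpolation=2) for i in(a,b)]); cv2.imwrite("pics/cmp5.png",g)
E
```

```text
clock: 13.35
eef_pos: [0.4761, -0.2011, 0.073]
eef_rot: [179.8, 0.1, 163.4]
ft_force: [-0.1, -2.4, -1.6]
width: 0.555
[np.float64(-1.56), np.float64(-1.34), np.float64(-1.19), np.float64(-2.11)] 0.5541906573807907
cap px [266. 170.] xy 0.4337 0.0924 mean [0.4354 0.094 ] z 0.0961 rad 27.2
cap px [306. 170.] xy 0.4866 0.1936 mean [0.4871 0.1921] z 0.1011 rad 25.1
cap px [201. 190.] xy 0.4346 -0.1022 mean [ 0.4354 -0.1036] z 0.0963 rad 25.8
cap px [170. 211.] xy 0.4763 -0.201 mean [ 0.4769 -0.203 ] z 0.1002 rad 25.9
```

View pics/cmp5.png

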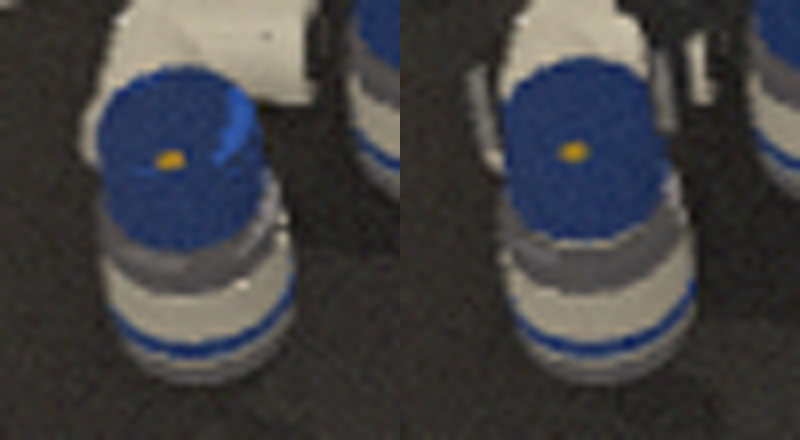

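S is loose too: the neck is visible, the label didn't move, and the cap is about 4 mm up. All four tubs are now tested and both loose caps are proud. I'll hold a moment, then screw S home clockwise.

```bash
python3 -m creep '[4.5,0,0,0,0,4.5,0,0,0,0,4.5,0,0,0,0,4.5,0,0,-0.1,-8,4.5,0,0,-0.17,-16,4.5,0,0,-0.24,-24,4.5,0,0,-0.3,-32,4.5,0,0,-0.37,-40,4.5,0,0,-0.43,-48,4.5,0,0,-0.45,-56,4.5,0,0,-0.45,-64,4.5,0,0,-0.45,-72,4.5,0,0,-0.45,-80,4.5,0,0,-0.45,-88,4.5,0,0,-0.45,-95,4.5,0,0,-0.45,-95,4.5,0,0,-0.45,-95]' 
python3 - <<'E'
from h import *
from loc import locate
for _ in range(1): s=r.sense(); c=save("scene","pics/s11.png")
print(s["ft_force"],s["moment"],s["width"],s["joint_positions"]); locate(c,cloud(c))
a=cv2.imread("pics/s10.png"); b=cv2.imread("pics/s11.png")
g=np.hstack([cv2.resize(i[195:250,148:198],None,fx=8,fy=8,interpolation=2) for i in(a,b)]); cv2.imwrite("pics/cmp6.png",g)
E
```

```text
clock: 15.25
eef_pos: [0.4767, -0.201, 0.0691]
eef_rot: [179.7, 0.1, 68.3]
ft_force: [0.8, 0.4, 6.1]
width: 0.555
[0.84087346 0.35008336 6.0501306 ] [ 6.97480086e-02 -3.79425284e-02 -1.96157258e-05] 0.5545531677475325 [-3.09562854e+01  2.27997164e+01 -2.28108656e+01  4.41206677e+01
 -1.14992593e-02  8.06979408e+01]
cap px [266. 170.] xy 0.4348 0.0937 mean [0.4352 0.0939] z 0.0961 rad 26.8
cap px [306. 170.] xy 0.4845 0.1921 mean [0.4871 0.1922] z 0.1009 rad 26.5
cap px [201. 190.] xy 0.4348 -0.1014 mean [ 0.4358 -0.1037] z 0.0964 rad 26.3
cap px [177. 211.] xy 0.4822 -0.1919 mean [ 0.4843 -0.1887] z 0.0971 rad 22.2
```

View pics/cmp6.png

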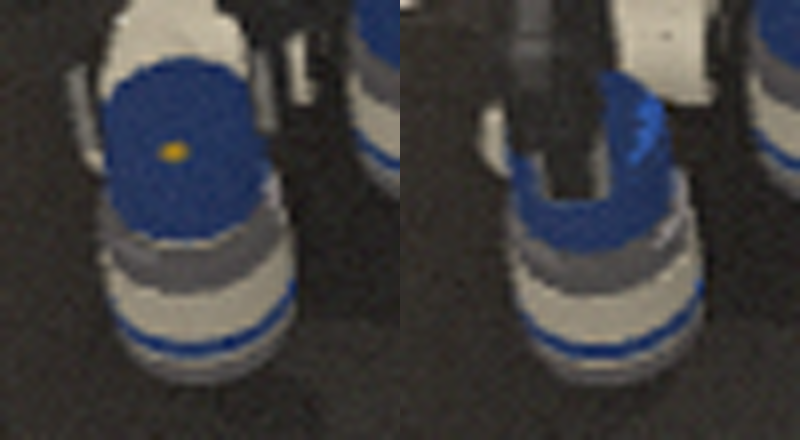

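```bash
python3 -m creep '[4.5,0,0,0.05,-4,4.5,0,0,0.05,-9]'; python3 -c "
from station import r
s=r.sense();print(s['ft_force'],s['moment'],s['joint_positions'][5])"
python3 -m creep '[4.5,0,0,0,-6]'; python3 -c "
from station import r
s=r.sense();print(s['ft_force'],s['moment'])"
python3 -m creep '[4.5,0,0,1.0,0,4.5,0,0,3.0,0,4.5,0,0,3.0,0,4.5,0,0,3.0,0]'
python3 - <<'E'
from h import *
s=r.sense();print(s['ft_force'],s['moment'])
c=save("scene","pics/s12.png");b=cv2.imread("pics/s12.png");cv2.imwrite("pics/s12z.png",cv2.resize(b[180:250,140:210],None,fx=8,fy=8,interpolation=2))
E
```

```text
clock: 15.5
eef_pos: [0.4767, -0.2006, 0.0697]
eef_rot: [179.8, 0.0, 59.2]
ft_force: [0.9, -0.2, -0.0]
width: 0.555
[ 0.85567376 -0.15638113 -0.02435777] [-0.0373259  -0.00456474  0.08689359] 89.87711964731072
clock: 15.6
eef_pos: [0.4767, -0.2002, 0.0697]
eef_rot: [179.8, -0.0, 53.0]
ft_force: [-0.7, -0.2, -1.3]
width: 0.553
[-0.69622286 -0.24809069 -1.26120069] [-0.16701495 -0.00150949  0.07486615]
clock: 16.0
eef_pos: [0.4768, -0.2, 0.0997]
eef_rot: [179.8, -0.0, 53.1]
ft_force: [-0.0, -0.7, -7.0]
width: 0.555
[-0.01291149 -0.69128139 -6.98820719] [-0.00192494  0.05910503 -0.04316362]
```

View pics/s12z.png

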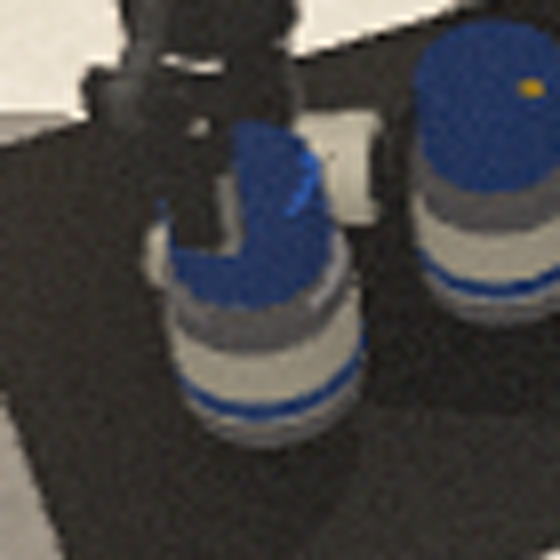

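The twist met 0.087 N m, well above cap friction, and the tub then lifted whole at 7 N with no gap. S is screwed home. Carrying it to the rack slot at y = -108.

```bash
python3 -m creep '[4.5,0,0,3,0,4.5,0,0,5.5,0,4.5,3,0.5,5.5,0,4.5,6,1.5,5.5,0,4.5,9,2.5,5.5,0,4.5,12,3.5,5.5,0,4.5,15,4.5,5.5,0,4.5,18,5.5,5.5,0,4.5,20,5.5,5.5,0,4.5,21.1,5.5,5.5,0,4.5,21.1,5.5,5.5,0,4.5,21.1,5.5,5.5,0,4.5,21.1,5.5,4,0,4.5,21.1,5.5,2,0,4.5,21.1,5.5,1,0,4.5,21.1,5.5,1,0]' 
python3 - <<'E'
from h import *
s=r.sense();print(s['ft_force'],s['moment'],s["width"])
c=save("scene","pics/s13.png");b=cv2.imread("pics/s13.png");cv2.imwrite("pics/s13z.png",cv2.resize(b[150:320,140:350],None,fx=3.5,fy=3.5,interpolation=2))
E
```

```text
clock: 17.65
eef_pos: [0.6854, -0.1446, 0.1073]
eef_rot: [-180.0, 0.0, 53.1]
ft_force: [-0.2, 0.6, -6.0]
width: 0.557
[-0.20195672  0.56119201 -6.03599719] [-0.00368876  0.04104419 -0.01912644] 0.5573997018470639
```

View pics/s13z.png

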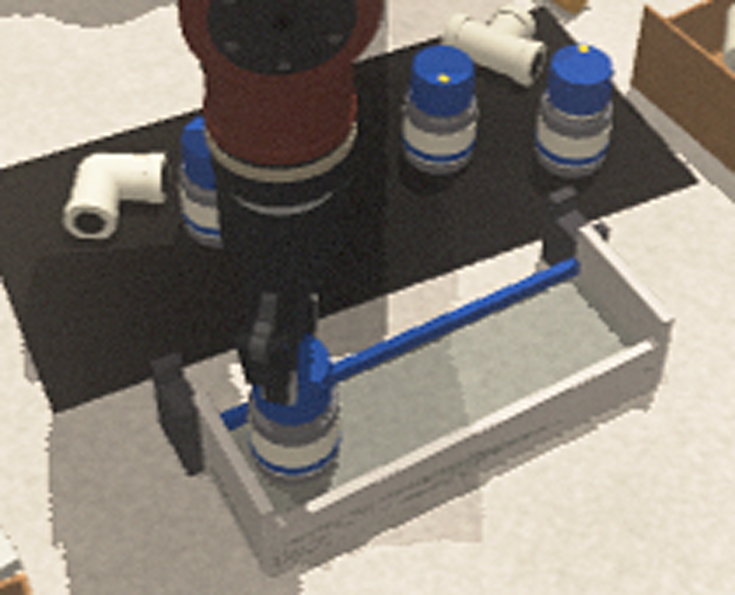

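The tub hangs above the right-hand slot at (295,430). Lowering it and releasing.

```bash
python3 -m creep '[4.5,0.1,0,-0.3,0,4.5,0.1,0,-0.6,0,4.5,0.1,0,-0.75,0,4.5,0.1,0,-0.75,0]'; python3 -m creep '[5.5,0,0,0,0,6.5,0,0,0,0,6.5,0,0,0.2,0,6.5,0,0,4,0,6.5,0,0,8,0,6.5,0,0,8,0]'
python3 - <<'E'
from h import *
from loc import locate
s=r.sense();print(s['ft_force'],s["width"])
c=save("wrist","pics/w5.png");locate(c,cloud(c,s))
c=save("scene","pics/s14.png");locate(c,cloud(c))
E
```

```text
clock: 18.1
eef_pos: [0.6873, -0.1448, 0.1011]
eef_rot: [179.9, 0.0, 53.1]
ft_force: [1.0, -0.1, -7.1]
width: 0.557
clock: 18.7
eef_pos: [0.6905, -0.1457, 0.1881]
eef_rot: [179.4, -0.2, 53.1]
ft_force: [-0.5, -0.4, 0.2]
width: 0.757
[-0.49543091 -0.40163615  0.19875833] 0.7568099690639355
cap px [249. 194.] xy 0.6871 -0.1427 mean [ 0.688  -0.1415] z 0.1283 rad 24.9
cap px [ 15. 310.] xy 0.4347 -0.1017 mean [ 0.4432 -0.109 ] z 0.0969 rad 25.1
cap px [266. 170.] xy 0.4339 0.0944 mean [0.4348 0.0938] z 0.0963 rad 26.2
cap px [306. 171.] xy 0.4857 0.193 mean [0.4872 0.1922] z 0.1009 rad 25.3
cap px [197. 191.] xy 0.4347 -0.1117 mean [ 0.4329 -0.1143] z 0.0962 rad 25.0
cap px [224. 260.] xy 0.6888 -0.145 mean [ 0.6902 -0.1448] z 0.1265 rad 25.4
```

View pics/w5.png

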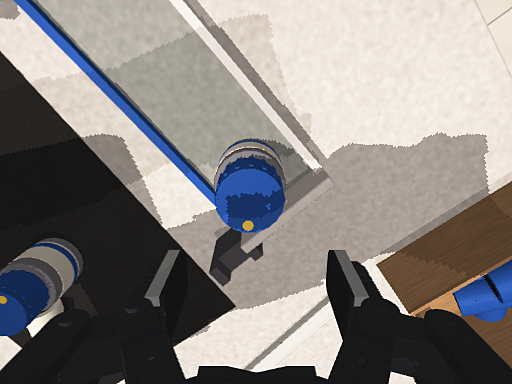

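S is in the slot with its cap top at 0.128, as expected. Next is R, a tight one, heading for slot -36.

```bash
python3 -m creep '[7,-5,1,0,8,7,-10,2,0,16,7,-15,3,-2,24,7,-20,4,-4,32,7,-25.7,4.3,-4,41,7,-25.7,4.3,-4,41,7,-25.7,4.3,-4,41,7,-25.7,4.3,-4,41,7,-25.7,4.3,-4,41]'
python3 - <<'E'
from h import *
from loc import locate
s=r.sense();print(s['ft_force'],s["eef_pos"])
c=save("wrist","pics/w6.png");locate(c,cloud(c,s))
c=r.read_camera("scene");locate(c,cloud(c))
E
```

```text
clock: 19.7
eef_pos: [0.4326, -0.1024, 0.1429]
eef_rot: [179.7, -0.0, 94.1]
ft_force: [-0.7, -0.5, 0.3]
width: 0.818
[-0.67512068 -0.50495228  0.28805603] [ 0.43260388 -0.10242351  0.14289839]
cap px [257. 203.] xy 0.4332 -0.1009 mean [ 0.4327 -0.0998] z 0.0978 rad 25.0
cap px [266. 170.] xy 0.4341 0.0968 mean [0.4353 0.0946] z 0.096 rad 27.1
cap px [305. 170.] xy 0.485 0.1919 mean [0.4871 0.1921] z 0.1011 rad 25.3
cap px [201. 190.] xy 0.4352 -0.1024 mean [ 0.4357 -0.1038] z 0.0963 rad 26.7
cap px [224. 260.] xy 0.6871 -0.1442 mean [ 0.6899 -0.145 ] z 0.1265 rad 26.4
```

View pics/w6.png

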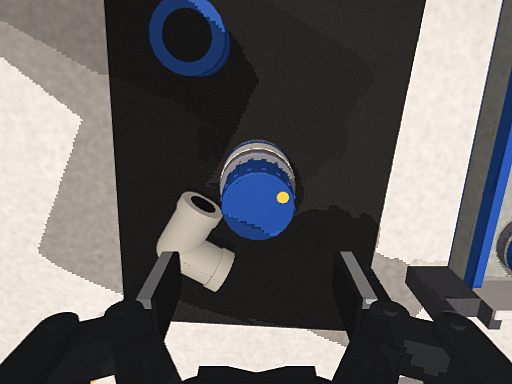

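```bash
python3 -m creep '[7,0.1,0.1,-3,0,7,0.1,0.1,-6,0,7,0.1,0.1,-7.4,0,7,0.1,0.1,-7.4,0,4.5,0.1,0.1,-7.4,0,4.5,0.1,0.1,-7.4,0,4.5,0.1,0.1,-7.4,0,4.5,0.1,0.1,-7.4,0]' 45
python3 -m creep '[4.5,0,0,1,0,4.5,0,0,4,0,4.5,0,0,7,0,4.5,0,0,8.5,0,4.5,3,0,8.5,0,4.5,6,0,8.5,0,4.5,9,0.5,8.5,0,4.5,12,1,8.5,0,4.5,15,1.5,8.5,0,4.5,18,2,8.5,0,4.5,21,2.5,8.5,0,4.5,23,2.9,8.5,0,4.5,24.9,2.9,8.5,0,4.5,24.9,2.9,8.5,0,4.5,24.9,2.9,8.5,0,4.5,24.9,2.9,6.5,0,4.5,24.9,2.9,4.2,0,4.5,24.9,2.9,4.2,0]'
python3 - <<'E'
from h import *
s=r.sense();print(s['ft_force'],s['moment'],s["width"])
c=save("scene","pics/s15.png");b=cv2.imread("pics/s15.png");cv2.imwrite("pics/s15z.png",cv2.resize(b[150:320,140:350],None,fx=3.5,fy=3.5,interpolation=2))
E
```

```text
clock: 20.6
eef_pos: [0.4341, -0.1016, 0.0698]
eef_rot: [179.6, 0.0, 94.1]
ft_force: [-2.3, 1.0, 6.7]
width: 0.549
clock: 22.4
eef_pos: [0.6797, -0.0722, 0.1089]
eef_rot: [-180.0, -0.1, 94.1]
ft_force: [-0.9, -0.4, -7.8]
width: 0.546
[-0.885594   -0.37284532 -7.77044513] [0.05854378 0.13549815 0.00740592] 0.5461099493220173
```

View pics/s15z.png

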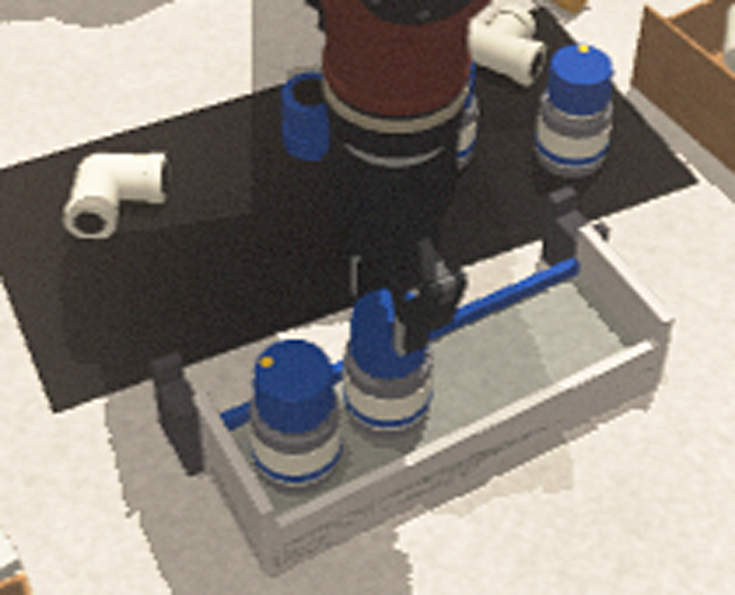

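The tub hangs above slot -36 at (388,360).

```bash
python3 -m creep '[4.5,0.2,0,-0.3,0,4.5,0.2,0,-0.6,0,4.5,0.2,0,-0.8,0,4.5,0.2,0,-0.8,0]'; python3 -m creep '[5.5,0,0,0,0,6.5,0,0,0,0,6.5,0,0,0.2,0,6.5,0,0,4,0,6.5,0,0,8,0,6.5,0,0,8,0]'
python3 - <<'E'
from h import *
from loc import locate
s=r.sense();print(s['ft_force'],s["width"])
c=save("wrist","pics/w7.png");locate(c,cloud(c,s))
c=save("scene","pics/s16.png");locate(c,cloud(c))
E
```

```text
clock: 22.85
eef_pos: [0.6829, -0.0723, 0.103]
eef_rot: [179.9, -0.1, 94.1]
ft_force: [0.4, 0.2, -6.9]
width: 0.547
clock: 23.45
eef_pos: [0.6862, -0.073, 0.1899]
eef_rot: [179.3, 0.1, 94.1]
ft_force: [-0.0, -0.0, 0.1]
width: 0.76
[-0.02713395 -0.03475375  0.08396166] 0.7600513123550278
cap px [249. 192.] xy 0.6821 -0.0715 mean [ 0.6811 -0.0705] z 0.1277 rad 25.2
cap px [250. 272.] xy 0.6867 -0.1423 mean [ 0.6869 -0.1401] z 0.1282 rad 24.8
cap px [305. 171.] xy 0.4844 0.1921 mean [0.4875 0.1919] z 0.1008 rad 27.6
cap px [251. 248.] xy 0.6819 -0.0737 mean [ 0.6838 -0.0752] z 0.1254 rad 25.5
cap px [224. 260.] xy 0.6884 -0.1451 mean [ 0.6899 -0.1451] z 0.1265 rad 26.0
```

```bash
python3 -m creep '[7,-4,2,0,0,7,-8,5,0,0,7,-12,8,-2,0,7,-16,11,-4.5,0,7,-20,14,-4.5,0,7,-25.2,16.9,-4.5,0,7,-25.2,16.9,-4.5,0,7,-25.2,16.9,-4.5,0,7,-25.2,16.9,-4.5,0]'
python3 - <<'E'
from h import *
from loc import locate
s=r.sense();print(s['ft_force'],s["eef_pos"])
c=save("wrist","pics/w8.png");locate(c,cloud(c,s))
c=r.read_camera("scene");locate(c,cloud(c))
E
```

```text
clock: 24.45
eef_pos: [0.4323, 0.0964, 0.1396]
eef_rot: [179.6, 0.0, 94.1]
ft_force: [0.3, 0.4, -0.6]
width: 0.823
[ 0.26203499  0.42924642 -0.58452658] [0.43230803 0.09637843 0.13959093]
cap px [361.  52.] xy 0.4841 0.1969 mean [0.4843 0.197 ] z 0.103 rad 25.2
cap px [258. 205.] xy 0.4336 0.0971 mean [0.433  0.0987] z 0.0978 rad 25.0
cap px [266. 170.] xy 0.4356 0.0933 mean [0.4356 0.0936] z 0.0964 rad 26.4
cap px [306. 171.] xy 0.4865 0.1937 mean [0.4873 0.1921] z 0.1012 rad 25.1
cap px [251. 248.] xy 0.6823 -0.0725 mean [ 0.6835 -0.0745] z 0.1257 rad 25.4
cap px [224. 260.] xy 0.6877 -0.1446 mean [ 0.6899 -0.1447] z 0.1264 rad 25.8
```

View pics/w8.png

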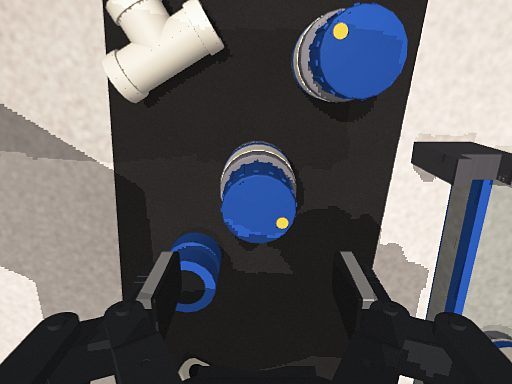

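Q is at (258,205) with the coupling well clear, and P's cap is still proud. Gripping Q and carrying it to slot +36.

```bash
python3 -m creep '[7,0.1,0,-3,0,7,0.1,0,-6,0,7,0.1,0,-7.1,0,7,0.1,0,-7.1,0,4.5,0.1,0,-7.1,0,4.5,0.1,0,-7.1,0,4.5,0.1,0,-7.1,0,4.5,0.1,0,-7.1,0]' 45
python3 -m creep '[4.5,0,0,1,0,4.5,0,0,4,0,4.5,0,0,7,0,4.5,0,0,8.5,0,4.5,3,-1,8.5,0,4.5,6,-2,8.5,0,4.5,9,-3,8.5,0,4.5,12,-4.5,8.5,0,4.5,15,-6,8.5,0,4.5,18,-7.5,8.5,0,4.5,21,-9,8.5,0,4.5,23,-9.7,8.5,0,4.5,24.5,-9.7,8.5,0,4.5,24.5,-9.7,8.5,0,4.5,24.5,-9.7,8.5,0,4.5,24.5,-9.7,6.5,0,4.5,24.5,-9.7,4.2,0,4.5,24.5,-9.7,4.2,0]'
python3 - <<'E'
from h import *
s=r.sense();print(s['ft_force'],s['moment'],s["width"])
c=save("scene","pics/s17.png");b=cv2.imread("pics/s17.png");cv2.imwrite("pics/s17z.png",cv2.resize(b[150:320,140:350],None,fx=3.5,fy=3.5,interpolation=2))
E
```

```text
clock: 25.35
eef_pos: [0.435, 0.0959, 0.07]
eef_rot: [179.5, 0.0, 94.0]
ft_force: [-3.2, -0.2, 7.5]
width: 0.546
clock: 27.15
eef_pos: [0.6766, -0.0005, 0.1092]
eef_rot: [179.9, -0.1, 94.1]
ft_force: [-1.1, -0.2, -7.6]
width: 0.544
[-1.09330823 -0.22721458 -7.57042342] [0.08963798 0.15502584 0.0059107 ] 0.5442754697403152
```

View pics/s17z.png

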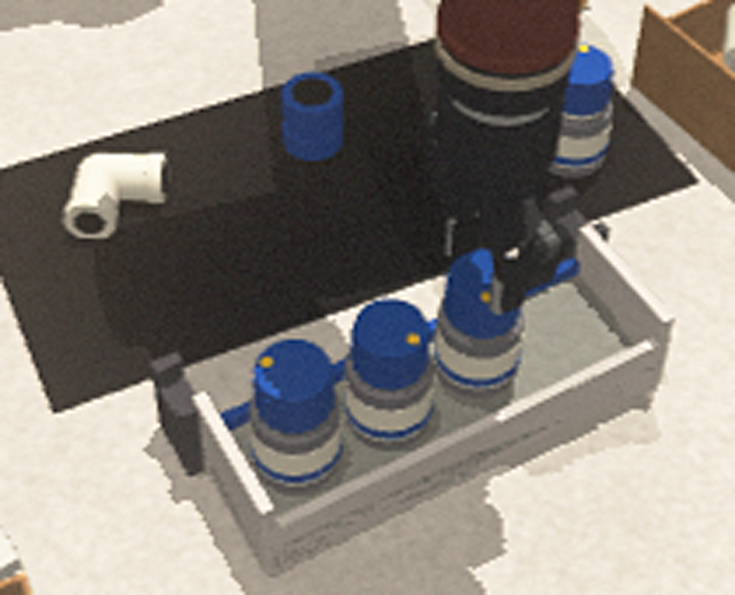

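```bash
python3 -m creep '[4.5,0,0,-0.3,0,4.5,0,0,-0.6,0,4.5,0,0,-0.9,0,4.5,0,0,-1,0,4.5,0,0,-1,0]'; python3 -m creep '[5.5,0,0,0,0,6.5,0,0,0,0,6.5,0,0,0.2,0,6.5,0,0,4,0,6.5,0,0,8,0,6.5,0,0,8,0]'
python3 - <<'E'
from h import *
from loc import locate
s=r.sense();print(s['ft_force'],s["width"])
c=save("wrist","pics/w9.png");locate(c,cloud(c,s))
c=save("scene","pics/s18.png");locate(c,cloud(c))
E
```

```text
clock: 27.7
eef_pos: [0.6778, -0.0006, 0.1011]
eef_rot: [179.7, -0.0, 94.1]
ft_force: [0.4, 0.8, -6.2]
width: 0.549
clock: 28.3
eef_pos: [0.6812, -0.0009, 0.1879]
eef_rot: [179.2, 0.1, 94.1]
ft_force: [-0.5, -0.0, -0.2]
width: 0.76
[-0.49388278 -0.04445342 -0.15081444] 0.7599293630650211
cap px [248. 192.] xy 0.6758 0.0007 mean [0.6753 0.0023] z 0.1277 rad 25.1
cap px [250. 305.] xy 0.6875 -0.1017 mean [ 0.6834 -0.0969] z 0.1275 rad 55.7
cap px [307. 171.] xy 0.4873 0.194 mean [0.4917 0.1958] z 0.1008 rad 25.1
cap px [277. 236.] xy 0.6774 -0.0017 mean [ 0.6782 -0.0019] z 0.1253 rad 25.8
cap px [251. 248.] xy 0.6836 -0.0732 mean [ 0.6838 -0.075 ] z 0.1257 rad 25.0
cap px [224. 260.] xy 0.6884 -0.1434 mean [ 0.69  -0.145] z 0.1265 rad 26.1
```

Three tubs are racked. Now P, with its cap still proud. I'll approach at a yaw of about 185° so the clockwise twist ends with the jaws across the rack.

```bash
python3 -m creep '[7,-3,2,0,8,7,-6,4,0,16,7,-9,7,0,24,7,-12,10,-1,32,7,-15,13,-2,40,7,-18,16,-4,48,7,-19.6,19.6,-4,56,7,-19.6,19.6,-4,64,7,-19.6,19.6,-4,72,7,-19.6,19.6,-4,80,7,-19.6,19.6,-4,88,7,-19.6,19.6,-4,90,7,-19.6,19.6,-4,90,7,-19.6,19.6,-4,90]'
python3 - <<'E'
from h import *
from loc import locate
s=r.sense();print(s['joint_positions'],s["eef_pos"])
c=save("wrist","pics/w10.png");locate(c,cloud(c,s))
c=r.read_camera("scene");locate(c,cloud(c))
E
```

```text
clock: 29.8
eef_pos: [0.4824, 0.1951, 0.1422]
eef_rot: [179.6, -0.1, -176.0]
ft_force: [-0.3, 0.5, 0.0]
width: 0.815
[ 13.6776632   18.88046098 -16.25935219  54.84192854   0.43559982
   9.70326907] [0.48235342 0.19511849 0.14221954]
cap px [258. 211.] xy 0.4842 0.1969 mean [0.4832 0.1965] z 0.103 rad 25.1
cap px [305. 171.] xy 0.4867 0.193 mean [0.4878 0.1915] z 0.1006 rad 25.7
cap px [277. 236.] xy 0.6767 0.0002 mean [ 0.6778 -0.0018] z 0.1255 rad 26.2
cap px [251. 248.] xy 0.682 -0.0745 mean [ 0.6837 -0.0744] z 0.1256 rad 25.7
cap px [224. 260.] xy 0.6882 -0.146 mean [ 0.69   -0.1453] z 0.1265 rad 25.4
```

View pics/w10.png

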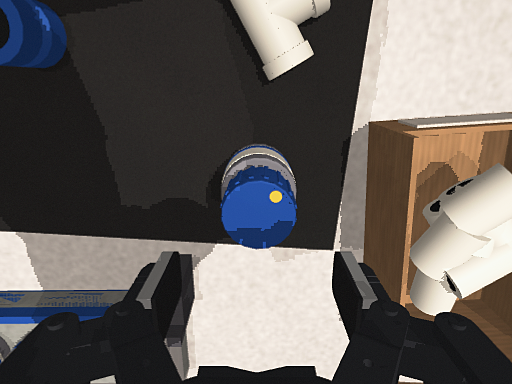

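P's cap is at (258,211), with the box edge clear on the right. Gripping and screwing it clockwise.

```bash
python3 -m creep '[7,0.2,0.1,-3,0,7,0.2,0.1,-6,0,7,0.2,0.1,-6.9,0,7,0.2,0.1,-6.9,0,4.5,0.2,0.1,-6.9,0,4.5,0.2,0.1,-6.9,0,4.5,0.2,0.1,-6.9,0,4.5,0.2,0.1,-6.9,0]' 40
python3 -m creep '[4.5,0,0,-0.1,-8,4.5,0,0,-0.17,-16,4.5,0,0,-0.24,-24,4.5,0,0,-0.3,-32,4.5,0,0,-0.37,-40,4.5,0,0,-0.43,-48,4.5,0,0,-0.5,-56,4.5,0,0,-0.52,-64,4.5,0,0,-0.52,-72,4.5,0,0,-0.52,-80,4.5,0,0,-0.52,-88,4.5,0,0,-0.52,-90,4.5,0,0,-0.52,-90]'
python3 -c "
from station import r
s=r.sense();print(s['ft_force'],s['moment'],s['joint_positions'][5])"
python3 -m creep '[4.5,0,0,0.05,-4,4.5,0,0,0.05,-10]'; python3 -c "
from station import r
s=r.sense();print(s['ft_force'],s['moment'])"
python3 -m creep '[4.5,0,0,0.05,-6]'; python3 -c "
from station import r
s=r.sense();print(s['ft_force'],s['moment'])"
```

```text
clock: 30.7
eef_pos: [0.4855, 0.1968, 0.0746]
eef_rot: [179.5, 0.1, -176.0]
ft_force: [0.7, 3.0, 5.1]
width: 0.552
clock: 32.0
eef_pos: [0.486, 0.1966, 0.0704]
eef_rot: [179.4, 0.1, 93.9]
ft_force: [-1.0, -0.9, 9.3]
width: 0.553
[-1.04382348 -0.89485572  9.32523336] [-0.18891708  0.61734725  0.1125151 ] 100.25202499697755
clock: 32.2
eef_pos: [0.4856, 0.1961, 0.071]
eef_rot: [179.4, 0.2, 83.7]
ft_force: [-0.0, -0.2, -0.5]
width: 0.551
[-0.00592356 -0.2384366  -0.47969596] [-0.03794116  0.12655071  0.09843309]
clock: 32.3
eef_pos: [0.4851, 0.1956, 0.0713]
eef_rot: [179.5, 0.2, 77.5]
ft_force: [0.2, -0.2, -4.9]
width: 0.552
[ 0.18329745 -0.23055411 -4.86579329] [0.00115969 0.10611362 0.03210508]
```

```bash
python3 -m creep '[4.5,0,0,1,0,4.5,0,0,2.5,0,4.5,0,0,2.5,0]'
python3 - <<'E'
from h import *
s=r.sense();print(s['ft_force'])
c=save("scene","pics/s19.png");b=cv2.imread("pics/s19.png");cv2.imwrite("pics/s19z.png",cv2.resize(b[140:215,270:345],None,fx=7,fy=7,interpolation=2))
E
```

```text
clock: 32.6
eef_pos: [0.4862, 0.1957, 0.0981]
eef_rot: [179.3, 0.2, 77.6]
ft_force: [0.5, 0.3, -5.7]
width: 0.552
[ 0.49278235  0.28949408 -5.6840796 ]
```

View pics/s19z.png

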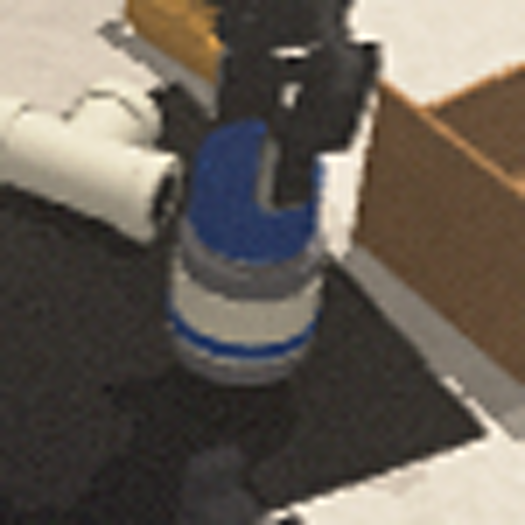

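The tub lifts whole with no gap, so P is home. Carrying it to slot +108, shifting y first to clear the left post.

```bash
python3 -m creep '[4.5,0,0,3,0,4.5,0,0,6,0,4.5,0,-3,6.5,0,4.5,0,-6,6.5,0,4.5,1,-9,6.5,0,4.5,3,-11,6.5,0,4.5,6,-12.5,6.5,0,4.5,9,-12.5,6.5,0,4.5,12,-12.5,6.5,0,4.5,15,-12.5,6.5,0,4.5,17,-12.5,6.5,0,4.5,18.5,-12.5,6.5,0,4.5,18.5,-12.5,6.5,0,4.5,18.5,-12.5,6.5,0,4.5,18.5,-12.5,4,0,4.5,18.5,-12.5,2,0,4.5,18.5,-12.5,1.5,0,4.5,18.5,-12.5,1.5,0]'
python3 - <<'E'
from h import *
s=r.sense();print(s['ft_force'],s['moment'],s["width"])
c=save("scene","pics/s20.png");b=cv2.imread("pics/s20.png");cv2.imwrite("pics/s20z.png",cv2.resize(b[150:320,140:350],None,fx=3.5,fy=3.5,interpolation=2))
E
```

```text
clock: 34.45
eef_pos: [0.6695, 0.0707, 0.1116]
eef_rot: [179.5, 0.2, 77.6]
ft_force: [0.2, -0.3, -5.2]
width: 0.552
[ 0.19625016 -0.34048502 -5.1771499 ] [0.00751179 0.05497626 0.00173515] 0.5524739054102363
```

View pics/s20z.png

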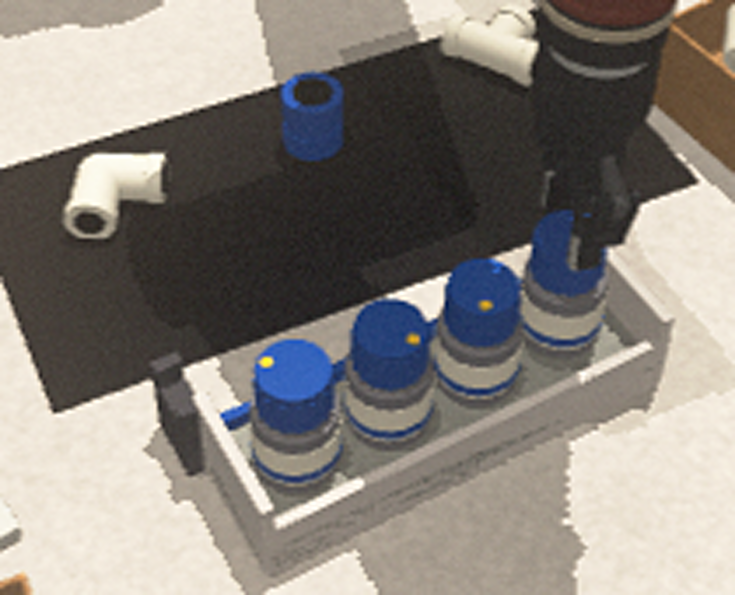

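```bash
python3 -m creep '[4.5,0.2,0,-0.4,0,4.5,0.2,0,-0.8,0,4.5,0.2,0,-1,0,4.5,0.2,0,-1,0]'; python3 -m creep '[5.5,0,0,-0.05,0,6.5,0,0,-0.05,0,6.5,0,0,0.2,0,6.5,0,0,4,0,6.5,0,0,8,0,6.5,0,0,8,0]'
python3 - <<'E'
from h import *
from loc import locate
s=r.sense();print(s['ft_force'],s["width"])
c=save("wrist","pics/w11.png");locate(c,cloud(c,s))
c=save("scene","pics/s21.png");locate(c,cloud(c))
E
python3 rack.py | tail -4
```

```text
clock: 34.9
eef_pos: [0.6722, 0.0707, 0.1024]
eef_rot: [179.4, 0.2, 77.6]
ft_force: [-0.0, -0.2, -6.3]
width: 0.548
clock: 35.5
eef_pos: [0.6757, 0.0708, 0.1892]
eef_rot: [178.9, 0.1, 77.6]
ft_force: [1.3, 0.1, -0.6]
width: 0.759
[ 1.2567574   0.11074944 -0.62105622] 0.7586592724280193
cap px [252. 195.] xy 0.6738 0.0711 mean [0.6737 0.072 ] z 0.1281 rad 24.8
cap px [284. 303.] xy 0.6831 -0.0338 mean [ 0.6783 -0.0261] z 0.1272 rad 60.1
cap px [302. 226.] xy 0.6734 0.0682 mean [0.6749 0.0669] z 0.1258 rad 25.7
cap px [277. 236.] xy 0.6768 -0.001 mean [ 0.6778 -0.0022] z 0.1254 rad 26.0
cap px [251. 248.] xy 0.6838 -0.0728 mean [ 0.6836 -0.0753] z 0.1257 rad 25.4
cap px [224. 260.] xy 0.6876 -0.1437 mean [ 0.6896 -0.1448] z 0.1264 rad 25.4
board 636 [array([687.1, -93.7]), array([ 88.4, 190.6]), np.float64(4.6)] z [0.0263 0.0307 0.0355]
all 11139 [array([619.4, -38.4]), array([229.2, 351.7]), np.float64(4.4)] z [0.0326 0.7021 0.7263]
front lip blue 143 [array([635.7, -95.9]), array([  7.8, 188.3]), np.float64(4.3)] z [0.0381 0.0425 0.0474]Traceback (most recent call last):
  File "rack.py", line 11, in <module>
    fit(reg&(hsv[...,2]<110)&(Z>0.045)&(Z<.08)&(Y>0),"postL")
    ~~~^^^^^^^^^^^^^^^^^^^^^^^^^^^^^^^^^^^^^^^^^^^^^^^^^^^^^^
  File "rack.py", line 6, in fit
    n,l,st,ce=cv2.connectedComponentsWithStats(m.astype(np.uint8)); i=1+np.argmax(st[1:,4]); q=p[l==i]
                                                                        ~~~~~~~~~^^^^^^^^^^
    return _wrapfunc(a, 'argmax', axis=axis, out=out, **kwds)
    return bound(*args, **kwds)
ValueError: attempt to get argmax of an empty sequence
```

View pics/w11.png

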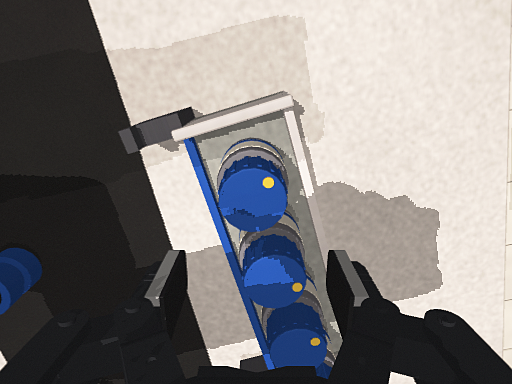

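All four tubs stand in the rack. The wrist view shows P at (253,195) in the leftmost slot. Now the bar.

```bash
python3 -m creep '[5,-2,-4,0,-7,5,-3.5,-8,0,-14,5,-5,-12,0,-21,5,-6.5,-16,0,-28,5,-8,-20,0,-35,5,-10,-24,0,-42,5,-12,-28,0,-49,5,-14,-32,0,-56,5,-16,-36,0,-62,5,-17,-40,-2,-67,5,-18.4,-44.9,-4,-67,5,-18.4,-44.9,-4,-67,5,-18.4,-44.9,-4,-67,5,-18.4,-44.9,-4,-67,5,-18.4,-44.9,-4,-67]'
python3 - <<'E'
from h import *
s=r.sense();print(s['joint_positions'],s["eef_pos"],s["eef_rot"])
def bar(c,p,n):
    hsv=cv2.cvtColor(c["pixels"],cv2.COLOR_RGB2HSV);X,Y,Z=p[...,0],p[...,1],p[...,2]
    m=((hsv[...,0]<10)|(hsv[...,0]>170))&(hsv[...,1]>120)&(abs(X-.49)<.12)&(abs(Y+.378)<.1)&(Z>.045)&(Z<.065)
    q=p[m];b=cv2.minAreaRect((q[:,:2]*1000).astype(np.float32)) if len(q) else None; print(n,m.sum(),b,q.mean(0) if len(q) else 0)
    m=((X>.25)&(X<.75)&(Y>-.46)&(Y<-.3)&(Z>.009)&(Z<.02)&(hsv[...,1]<60)).astype(np.uint8)
    k,l,st,_=cv2.connectedComponentsWithStats(m)
    for i in range(1,k):
        if st[i,4]>150: print("  ",st[i,4],cv2.minAreaRect((p[l==i][:,:2]*1000).astype(np.float32)))
c=save("wrist","pics/w12.png");bar(c,cloud(c,s),"wrist")
c=save("scene","pics/s22.png");bar(c,cloud(c),"scene")
c=save("top","pics/t22.png");bar(c,cloud(c),"top")
E
```

```text
clock: 37.15
eef_pos: [0.489, -0.377, 0.143]
eef_rot: [179.4, 0.2, 10.7]
ft_force: [0.3, 0.3, 0.2]
width: 0.586
[-44.11754989  28.72625253  -0.63131002  60.24763782  -0.52103518
 125.15028969] [ 0.48903539 -0.37703339  0.1430313 ] [179.37721996   0.19871259  10.72928532]
wrist 592 ((468.30072021484375, -370.0645751953125), (29.92788314819336, 12.967086791992188), 10.44890308380127) [ 0.47000472 -0.3700603   0.05322338]
   6813 ((455.9002380371094, -372.5039978027344), (343.1463317871094, 19.586959838867188), 10.627312660217285)
scene 58 ((470.69854736328125, -371.63214111328125), (30.814224243164062, 12.396628379821777), 11.889945030212402) [ 0.47143306 -0.37202754  0.0522849 ]
   808 ((468.84747314453125, -371.41815185546875), (371.164794921875, 20.497657775878906), 10.620695114135742)
top 27 ((467.3636474609375, -373.0057678222656), (21.881546020507812, 9.588367462158203), 10.904297828674316) [ 0.46676046 -0.37221365  0.05495401]
   435 ((539.1715698242188, -358.9515686035156), (226.06683349609375, 23.091232299804688), 10.6035737991333)
```

View pics/w12.png

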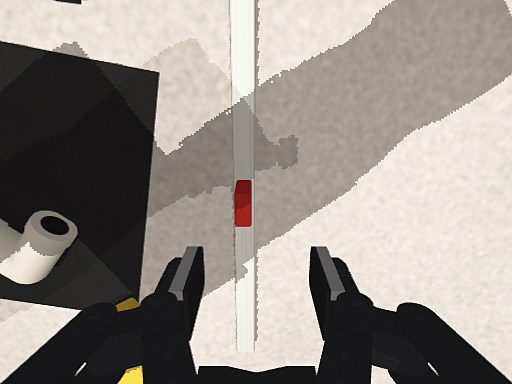

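View pics/s22.png

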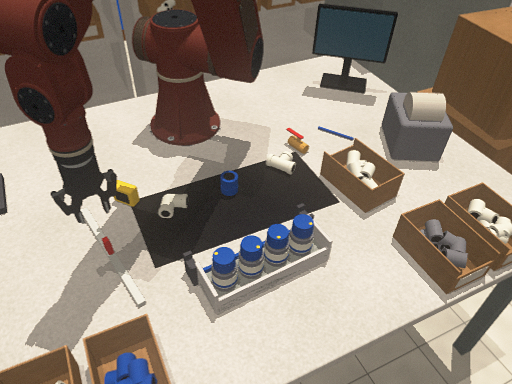

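The bar has been knocked about 2 cm: its grip is now at (0.4695, -0.371), angle 10.6° (wrist pixel (243,203)). Adjusting for that and gripping.

```bash
python3 -m creep '[5,-1,0.3,-2,0,5,-1.95,0.6,-5,0,5,-1.95,0.6,-8,0,5,-1.95,0.6,-10.5,0,5,-1.95,0.6,-11.6,0,5,-1.95,0.6,-11.6,0,1,-1.95,0.6,-11.6,0,1,-1.95,0.6,-11.6,0,1,-1.95,0.6,-11.6,0,1,-1.95,0.6,-11.6,0,1,-1.95,0.6,-11.6,0,1,-1.95,0.6,-11.6,0]' 50
python3 -m creep '[1,0,0,0.5,0,1,0,0,2,0,1,0,0,5,0,1,0,0,8,0,1,0,0,11,0,1,0,0,13,0,1,0,0,13,0]'
python3 - <<'E'
from h import *
s=r.sense();print(s['ft_force'],s['moment'],s["eef_pos"],s["width"])
c=save("wrist","pics/w13.png")
c=save("scene","pics/s23.png")
E
```

```text
clock: 38.5
eef_pos: [0.4704, -0.3721, 0.0288]
eef_rot: [179.2, 0.1, 10.7]
ft_force: [-0.8, 0.6, 5.0]
width: 0.135
clock: 39.2
eef_pos: [0.4719, -0.3736, 0.1625]
eef_rot: [179.0, -0.1, 10.7]
ft_force: [-0.2, -0.1, -1.5]
width: 0.136
[-0.16758522 -0.06551756 -1.54062995] [-0.04187165 -0.05915732 -0.02332691] [ 0.4718851  -0.37357092  0.16245568] 0.13615807741864094
```

View pics/w13.png

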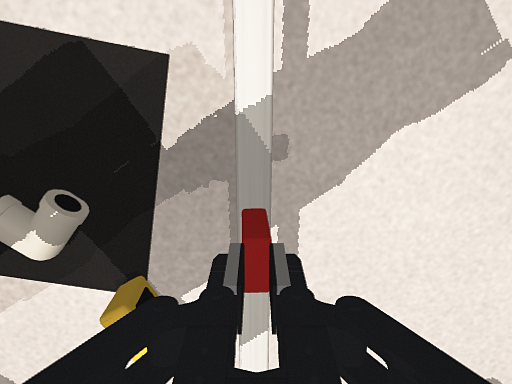

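View pics/s23.png

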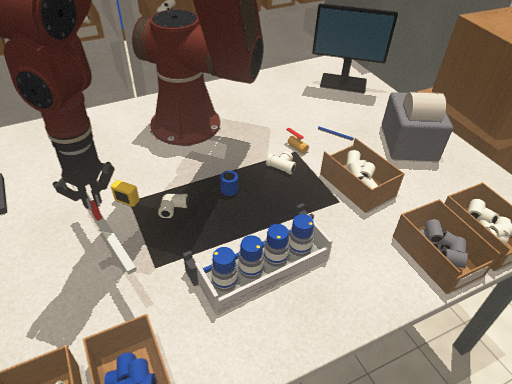

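The bar is held level. Turning it 83.5° away from the rack, then bringing it over the notches.

```bash
python3 -m creep '[1,-1,2,0,6,1,-2,4,0,13,1,-3,7,0,20,1,-3,10,0,27,1,-3,13,0,34,1,-2,16,0,41,1,-1,19,0,48,1,0,22,0,55,1,1,24,0,62,1,2,27,0,69,1,3,30,0,76,1,4,32,0,80,1,6,33.1,0,83.5,1,8,33.1,0,83.5,1,10,33.1,0,83.5,1,12,33.1,0,83.5,1,14,33.1,0,83.5,1,14,33.1,0,83.5,1,14,33.1,0,83.5]'
cat > barfit.py <<'E'
from h import *
s=r.sense();print(s['ft_force'],s["eef_pos"],s["eef_rot"],s["width"])
for n in("top","scene","wrist"):
    c=save(n,f"pics/{n}_b.png");p=cloud(c,s);X,Y,Z=p[...,0],p[...,1],p[...,2];hsv=cv2.cvtColor(c["pixels"],cv2.COLOR_RGB2HSV)
    h=s["eef_pos"][2]-.0283+.014; print(n,"h",h)
    m=((X>.5)&(X<.65)&(Y>-.28)&(Y<.2)&(abs(Z-h)<.008)&(hsv[...,1]<60)).astype(np.uint8); k,l,st,_=cv2.connectedComponentsWithStats(m)
    for i in range(1,k):
        if st[i,4]>25: q=p[l==i];print("  ",st[i,4],cv2.minAreaRect((q[:,:2]*1000).astype(np.float32)),np.median(q[:,2]),"y",q[:,1].min(),q[:,1].max())
b=cv2.imread("pics/scene_b.png");cv2.imwrite("pics/scene_bz.png",cv2.resize(b[130:330,120:360],None,fx=3,fy=3,interpolation=2))
E
python3 barfit.py
```

```text
clock: 41.2
eef_pos: [0.6092, -0.0409, 0.1571]
eef_rot: [179.4, 0.0, 94.2]
ft_force: [-1.4, 0.2, -1.5]
width: 0.137
[-1.36739945  0.17976416 -1.48455117] [ 0.60921348 -0.04089108  0.15707498] [1.79387615e+02 4.10074491e-02 9.42286251e+01] 0.13706258831541598
top h 0.14277497919726378
   231 ((617.775146484375, -189.16905212402344), (21.383623123168945, 82.09837341308594), 4.76043701171875) 0.14242567925687988 y -0.22990641599838704 -0.14852307463658404
   215 ((596.7332153320312, 98.51858520507812), (21.61872100830078, 79.54142761230469), 3.5119190216064453) 0.14263628462805156 y 0.05947297264167727 0.13832628075786385
scene h 0.14277497919726378
   1111 ((607.9515380859375, -43.3585205078125), (23.1464786529541, 370.47210693359375), 4.171480178833008) 0.14140160072565977 y -0.228621672601653 0.14074755973754516
wrist h 0.14277497919726378
   8175 ((603.3372802734375, 13.009117126464844), (20.063976287841797, 128.03952026367188), 4.208574295043945) 0.14251314098293236 y -0.05156369635878219 0.07749145831257159
   2162 ((612.9227905273438, -117.62937927246094), (19.956153869628906, 66.20410919189453), 4.0885820388793945) 0.1421828262971213 y -0.15028225112295018 -0.08464282464248482
```

View pics/scene_bz.png

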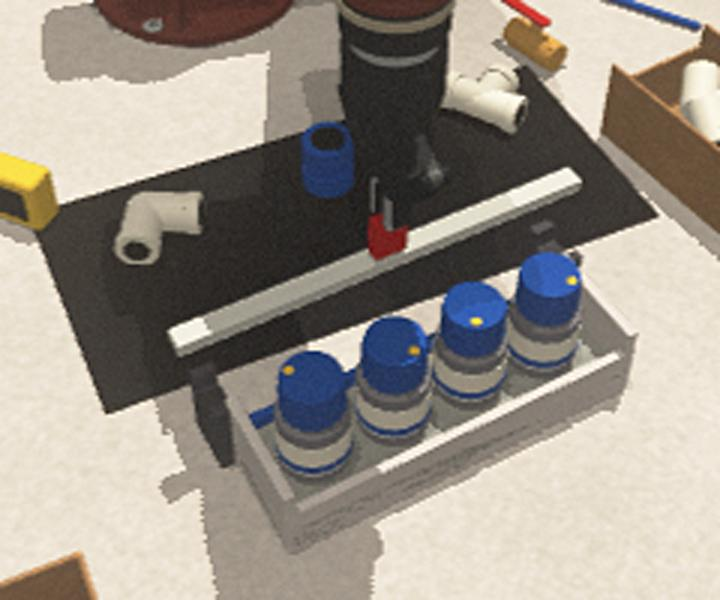

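The bar is parallel to the rack (4.2° against 4.1°), centred near (0.608, -0.044). Shifting about +4.5 mm in x and +2 mm in y and lowering to just above the notches.

```bash
python3 -m creep '[1,0.45,0.2,0,0,1,0.45,0.2,-1,0,1,0.45,0.2,-2.5,0,1,0.45,0.2,-4,0,1,0.45,0.2,-5,0,1,0.45,0.2,-5,0,1,0.45,0.2,-5,0,1,0.45,0.2,-5,0]'
python3 barfit.py; python3 -c "
import cv2
b=cv2.imread('pics/top_b.png');cv2.imwrite('pics/top_bz.png',cv2.resize(b[90:175,190:350],None,fx=4.5,fy=4.5,interpolation=2))"
```

```text
clock: 42.15
eef_pos: [0.6143, -0.0391, 0.109]
eef_rot: [179.2, 0.1, 94.2]
ft_force: [0.2, -0.1, -1.6]
width: 0.139
[ 0.21831885 -0.05280123 -1.57333703] [ 0.61434139 -0.03911585  0.1090323 ] [1.79223799e+02 8.40401740e-02 9.42188893e+01] 0.13874448869930964
top h 0.0947322976480494
   216 ((622.4351806640625, -187.176025390625), (21.63283920288086, 82.87686157226562), 4.870646953582764) 0.09482938557706111 y -0.22858669697376585 -0.1463065413392432
   195 ((601.6915283203125, 101.78038024902344), (21.18216323852539, 77.16473388671875), 3.4769420623779297) 0.09418545841957271 y 0.06382071225522547 0.14058822070531637
scene h 0.0947322976480494
   1047 ((613.232421875, -41.442901611328125), (24.206912994384766, 370.94854736328125), 4.463164329528809) 0.09311053382496204 y -0.22660181396298903 0.1433553733401715
wrist h 0.0947322976480494
   8178 ((608.4672241210938, 14.908069610595703), (20.07378387451172, 127.86540222167969), 4.203691482543945) 0.0944138053649857 y -0.0495730552224885 0.07937145330905332
   633 ((646.9989624023438, 68.06974029541016), (5.95151424407959, 29.685216903686523), 0.1354738473892212) 0.08950395570240943 y 0.053234077833384054 0.08291742617186745
   283 ((647.8511962890625, -0.072479248046875), (4.218044281005859, 27.390470504760742), 0.20107445120811462) 0.08930790104004306 y -0.01376105828121581 0.013629165376320238
   2160 ((618.053466796875, -115.47775268554688), (19.972793579101562, 64.7238998413086), 4.137119293212891) 0.09417394974683307 y -0.14758703428371195 -0.08255945674920323
```

View pics/scene_bz.png

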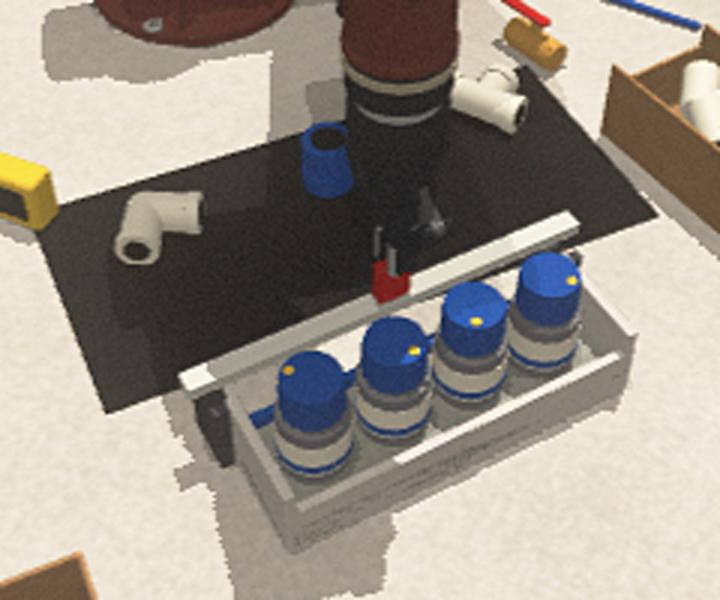

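View pics/top_bz.png

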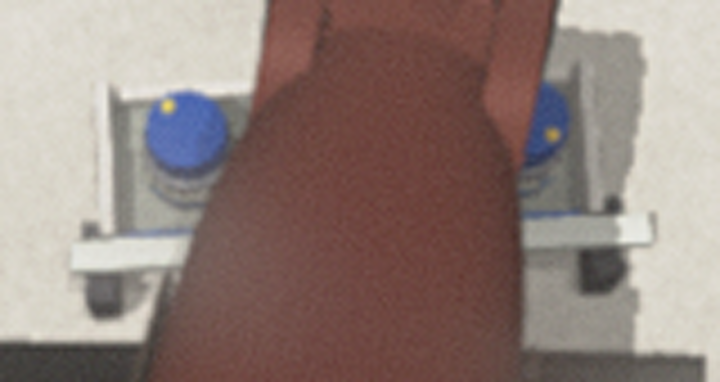

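View pics/wrist_b.png

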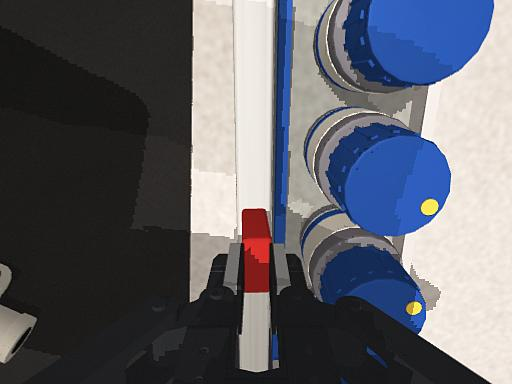

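The bar is centred at (0.6125, -0.042), over both posts. Lowering it into the notches.

```bash
python3 -m creep '[1,0,0,-0.7,0,1,0,0,-1.4,0,1,0,0,-2,0,1,0,0,-2.3,0,1,0,0,-2.3,0]'; python3 -m creep '[1,0,0,-0.2,0,1,0,0,-0.2,0]'
python3 barfit.py
```

```text
clock: 42.8
eef_pos: [0.6137, -0.039, 0.0851]
eef_rot: [179.3, 0.1, 94.2]
ft_force: [0.1, -0.0, -1.6]
width: 0.139
clock: 43.0
eef_pos: [0.6142, -0.039, 0.0838]
eef_rot: [179.2, 0.1, 94.2]
ft_force: [-1.0, 0.2, 1.8]
width: 0.134
[-1.04672979  0.18236626  1.77597015] [ 0.61418294 -0.03904624  0.08377268] [1.79241052e+02 7.68399563e-02 9.42202782e+01] 0.13385658567048514
top h 0.06947267500583197
   57 ((632.9659423828125, 124.83643341064453), (33.42803955078125, 21.043838500976562), 2.1673078536987305) 0.07347594505671795 y 0.113910368456801 0.13505426097887308
   205 ((622.4192504882812, -186.587158203125), (21.32981300354004, 81.2307357788086), 4.264810085296631) 0.06970141922016526 y -0.22674902474234007 -0.14669199858582413
   182 ((601.0706787109375, 102.0793228149414), (21.255483627319336, 76.21285247802734), 4.184856414794922) 0.0691886366667056 y 0.06475667786832978 0.1398784100593331
   29 ((602.5639038085938, -204.99472045898438), (9.314249038696289, 19.805871963500977), 3.999387502670288) 0.0714826034834457 y -0.2148000529407078 -0.19487464259815682
   28 ((578.343994140625
[... 526 characters left out ...]
947267500583197
   8193 ((608.2333984375, 15.101898193359375), (20.0828800201416, 127.31542205810547), 4.189329147338867) 0.06913430060113186 y -0.049095182027555744 0.07926753369878034
   542 ((645.6636962890625, 66.98969268798828), (4.427886962890625, 30.701997756958008), 7.878396511077881) 0.07051917751954107 y 0.052072313904281846 0.08249925816564546
   400 ((647.481689453125, 1.0615358352661133), (30.767559051513672, 4.469466686248779), 89.0770492553711) 0.07106069944216759 y -0.01435556415770584 0.016410302888087154
   2159 ((617.7611083984375, -115.10086059570312), (19.9919490814209, 65.04276275634766), 4.217346668243408) 0.06904393075528377 y -0.14710559017276342 -0.08270148029138535
```

View pics/scene_bz.png

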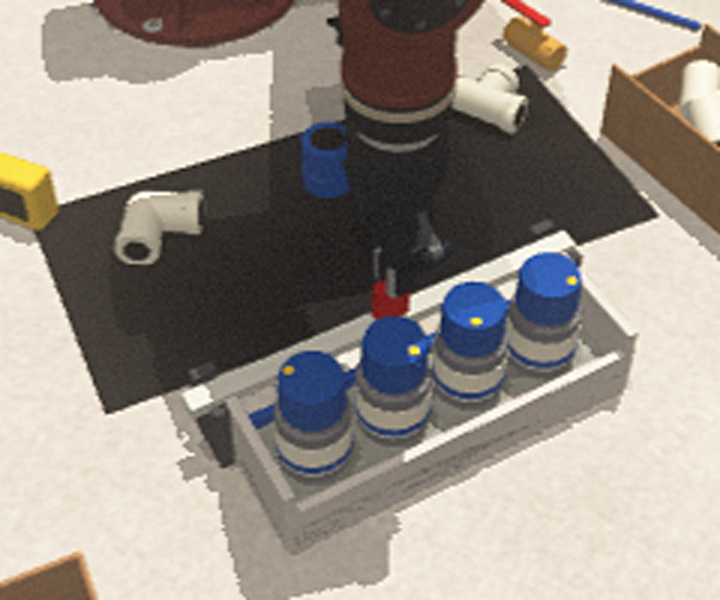

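The bar top reads 0.069 with light contact, so it is seated in both notches. Opening only slightly and lifting off.

```bash
python3 -m creep '[2,0,0,0,0,2.8,0,0,0,0,2.8,0,0,0,0,2.8,0,0,1,0,2.8,0,0,3,0,2.8,0,0,6,0,2.8,0,0,10,0,2.8,-4,0,14,0,2.8,-8,0,16,0,2.8,-12,0,18,0,2.8,-16,0,18,0,2.8,-20,6,18,0,2.8,-24,12,18,0,2.8,-28,18,18,0,2.8,-28,24,18,0,2.8,-28,30,18,0,2.8,-28,30,18,0,2.8,-28,30,18,0]'
cat > fin.py <<'E'
from h import *
from loc import locate
for n in("top","scene"):
    c=save(n,f"pics/{n}_f.png");p=cloud(c);print(n);locate(c,p);X,Y,Z=p[...,0],p[...,1],p[...,2];hsv=cv2.cvtColor(c["pixels"],cv2.COLOR_RGB2HSV)
    m=((X>.55)&(X<.65)&(Y>-.28)&(Y<.2)&(abs(Z-.069)<.0055)&(hsv[...,1]<60)&(hsv[...,2]>120)).astype(np.uint8);k,l,st,_=cv2.connectedComponentsWithStats(m)
    for i in range(1,k):
        if st[i,4]>60: q=p[l==i];print("bar",st[i,4],cv2.minAreaRect((q[:,:2]*1000).astype(np.float32)),np.median(q[:,2]))
    m=((hsv[...,0]<10)|(hsv[...,0]>170))&(hsv[...,1]>120)&(abs(X-.612)<.05)&(abs(Y+.04)<.06)&(Z>.09)&(Z<.13); print("grip",p[m].mean(0))
b=cv2.imread("pics/scene_f.png");cv2.imwrite("pics/scene_fz.png",cv2.resize(b[130:330,100:360],None,fx=3,fy=3,interpolation=2))
b=cv2.imread("pics/top_f.png");cv2.imwrite("pics/top_fz.png",cv2.resize(b[80:290,130:400],None,fx=2.8,fy=2.8,interpolation=2))
E
python3 fin.py
```

```text
clock: 44.95
eef_pos: [0.3331, 0.2639, 0.2647]
eef_rot: [179.2, 0.0, 94.3]
ft_force: [0.1, -0.4, -0.3]
width: 0.33
top
cap px [307. 116.] xy 0.686 -0.1459 mean [ 0.6861 -0.1443] z 0.129 rad 23.9
cap px [231. 119.] xy 0.674 0.0664 mean [0.6727 0.0661] z 0.1285 rad 23.6
cap px [256. 119.] xy 0.6742 -0.0032 mean [ 0.673 -0.002] z 0.1284 rad 23.9
cap px [282. 118.] xy 0.6803 -0.0744 mean [ 0.6785 -0.0757] z 0.1281 rad 24.2
bar 808 ((611.6124267578125, -43.640655517578125), (22.057758331298828, 367.9200744628906), 4.224959850311279) 0.06896566192816411
grip [ 0.61133369 -0.04461446  0.10939734]
scene
cap px [302. 226.] xy 0.6747 0.0682 mean [0.6754 0.0665] z 0.1255 rad 25.9
cap px [277. 236.] xy 0.6766 -0.0009 mean [ 0.6776 -0.0019] z 0.1254 rad 25.5
cap px [251. 248.] xy 0.6834 -0.0737 mean [ 0.6835 -0.0743] z 0.1256 rad 25.4
cap px [224. 260.] xy 0.6884 -0.1443 mean [ 0.69   -0.1449] z 0.1267 rad 25.3
bar 308 ((610.2313842773438, 54.10163497924805), (33.79087829589844, 178.37518310546875), 3.9653117656707764) 0.06794488819295086
bar 413 ((625.9869384765625, -140.66334533691406), (35.33301544189453, 171.02210998535156), 4.281578063964844) 0.0679820140309445
grip [ 0.6151145  -0.04404112  0.1027771 ]
```

View pics/scene_fz.png

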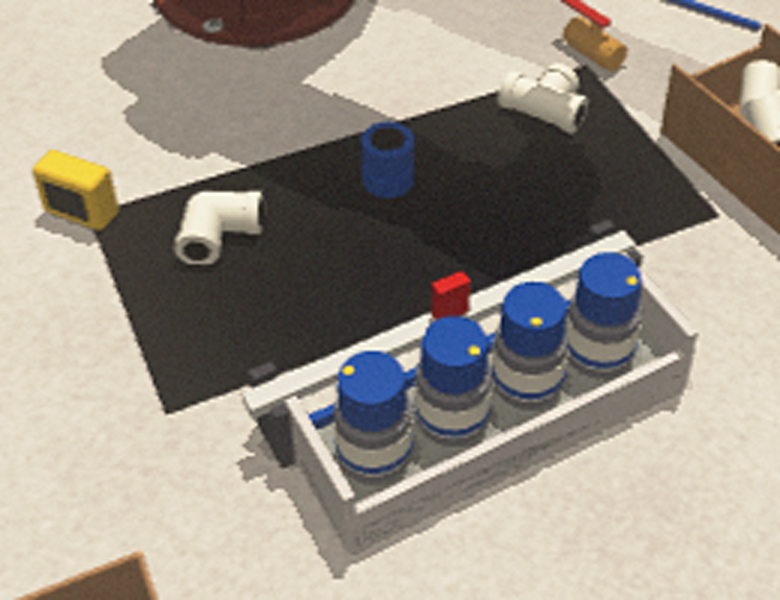

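View pics/top_fz.png

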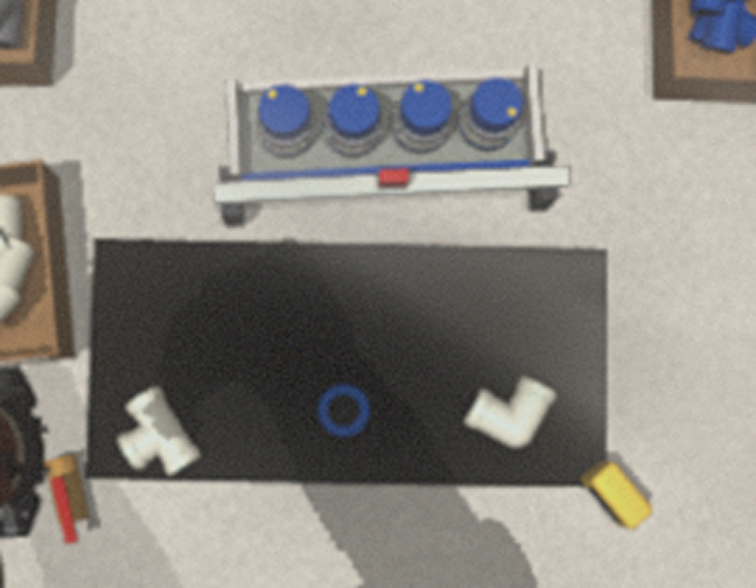

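All four tubs are upright in the rack and the bar lies in both notches with its grip up, at (0.6116, -0.0436) against a target of (0.612, -0.042). The bystanders look untouched. In the wrist pictures of S and P before and after screwing, the dot stays at the same place relative to the gripper. So neither cap slipped: they turned about 110° and 106°, more than the 75° maximum. Handing in.

```bash
python3 -c "
from station import r
print(r.close_job()); print(r.sense()['clock'])"
```

```text
the job is handed in; nothing more can be done
None
the job is handed in; nothing more can be done
```

The job is handed in at about 45 s on the robot's clock. All four tubs stand in the rack, both loose caps are screwed home, and the bar is laid across the posts. No verdict was reported.

- **Tugging:** Two tubs had loose caps, the one at (0.485, 0.195) and the one at (0.476, -0.202). Both caps stood 4–5 mm proud at the same time. The other two tubs came up with their caps, so they are tight.
- **Screwing:** I turned the loose caps clockwise by about 106° and 110°, and the dots show no slip in the grip. Both met a torque of about 0.09–0.11 N m at the stop, and each tub then lifted whole with no gap.
- **Racking:** In the last pictures all four stand upright, with cap tops at 0.128–0.129 m. That puts them on the shelf board, within a few millimetres of their slots.
- **Bar:** It had been knocked about 2 cm, so I found it again before gripping. It lies in both notches, grip up, with its top at 0.069 m and its angle 4.2° against the rack's 4.1°. Its middle is within about 2 mm of midway.
- **Bystanders:** They look undisturbed in the last pictures, and the arm stood clear at hand-in.

One small disagreement remains. The right-hand tub's cap (one of those I screwed) reads about 1 mm higher than the others in the scene camera, but only about 0.5 mm higher in the other two. I took that as calibration error because of the torque and the angle turned, and did not retest it in the rack.

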